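# Closing up a cafe table: nest the dishes, cover them, file the menus

## Task

Close up the cafe table: lift the cover off the fixed boat-shaped dish, nest every loose dish onto that one in a single stack, each turned so that its nose lies over the nose below and seated fully home, and only then put the cover back on top, the same way round and fully seated. Also slide both menu boards up out of their slotted stand and stand each in a pocket of the steel menu box, down to the pocket's floor. Leave the other tableware where it is.

Things in the scene. Friction and masses are not known exactly. Their poses are not given: they have to be found in the camera images.
- base_dish: bottom dish of the stack: a dark-wood boat-shaped dish like dish1, screwed to a thin plate (155 x 82 x 8) that is fixed on the table, middle of the far side. Origin: dish's underside, 8 above the table, x to its nose, z up. Dishes nested on it have origins 22, 44, 66, 88 above its own, nose over nose
- base_dish_nose (a point): middle of the nose of the bottom dish, top edge (x=65, z=39 in its frame)
- dish1: loose dark-wood boat-shaped dish (two to four alike, None if absent), 130 x 60 x 39 high, right way up on the table, about 0.16 kg. Outline: square stern at x=-65, parallel sides y=+-30 up to x=25, then narrowing to a blunt nose 16 wide at x=65. Origin: middle of the underside, x to the nose, z up. See dish2 for its profile, dish3 for gripping
- dish2: same as dish1. Profile of all dishes: z=17 to 39 an upright open collar, wall 4, inner floor z=21; below it, z=0 to 17, a smaller foot of the same outline, set in 6.5 at its top and 10 at its bottom. Nested, the foot sits in the collar below (2.5 play all round) and the collar rests on the lower rim: 22 rise per dish
- dish3: same as dish1. All dishes can be pinched from above across the straight sides of the collar (60 wide, along y) at x about 0; keep the fingertips no lower than z=20 in the dish's frame so that they clear the dish below when nesting
- dish4: same as dish1
- cover: loose cover, at first seated on the bottom dish: boat outline and foot (z=0 to 17) as the dishes, then a flat plate (z=17 to 25) of the full 130 x 60 outline, with a cork grip bar on it: 44 long (x), 16 wide (y), z=25 to 50, centred on the origin. Origin: middle of the underside, x to its nose, z up. Seated, its origin is 22 above the dish below. 0.16 kg
- cover_nose (a point): middle of the nose of the cover, top edge of the plate (x=65, z=25)
- menu_stand: light-wood slotted stand, 100 (x) x 116 (y) x 40 high, fixed on the table at the robot's left or right; two upright slots at x=-30 and x=+30, each 12 wide (x), 96 long (y), 32 deep (slot floor z=8). Origin: centre of the underside, z up
- menu_box: dark-steel menu box, 112 (x) x 122 (y) x 68 high, fixed on the table on the other side of the robot than the stand; two open pockets at x=-38 and x=+38, each 20 wide (x), 108 long (y), 60 deep (pocket floor z=8). Origin: centre of the underside, z up
- board1: thin wooden menu board with paper faces, 8 thick (x), 90 wide (y), 115 high (z), about 0.07 kg; upright in a slot of the stand, 83 showing. Origin: middle of the lower edge. The other board stands 60 away: open the fingers only about 30 to pinch its thickness at the top edge. May lean in the pocket
- board2: another board exactly like board1; same frame
- dish1_nose (a point): middle of the nose of dish1, top edge (x=65, z=39)
- dish2_nose (a point): middle of the nose of dish2, top edge (x=65, z=39)
- dish3_nose (a point): middle of the nose of dish3, top edge (x=65, z=39)
- dish4_nose (a point): middle of the nose of dish4, top edge (x=65, z=39)
- sugar_jar: white sugar jar with a cork lid, 48 across, 70 high, beyond the bottom dish; leave alone; origin at its underside
- mug: cream mug, 80 across, 85 high, far side; leave alone
- saucer: cream saucer, 110 across, 15 high, far side; leave alone
- spoon: teaspoon lying at the right; leave alone
Mind the look-alikes: they are no part of the job. What is shaped like the base_dish but pink or red is not meant.

How it is judged:
By the outcome, as a careful person would: the job done as asked, in the order asked, and still so for the second after the job is handed in, with the robot touching nothing.
Of dish1, dish2, dish3, dish4 only 2 to 4 are there at a start; the rules pass over those that are not, and their reading is None.
At some moment in a run one of dish1, dish2, dish3, dish4, cover may be knocked a few centimetres aside while the robot is not near it.
It also fails if it takes over 210 s, if anything falls off the work surface, if the arm or the gripper's body presses on something with over 40 N, if the wrist force passes 120 N, or if a joint passes its speed limit or range.

## Robot

A 6-joint arm with a two-finger parallel gripper is mounted at the origin on the work surface. World frame = base frame: x ahead of the robot, y to its left, z up, the work surface at z = 0. Lengths are in m, angles in rad, forces in N, time in s.
With the tool pointing down it reaches from about 0.35 to 0.925 m from the base axis. Payload 6.4 kg.
Tool frame: the origin (TCP) lies at the very end of the fingers, on their centre line; the grasp point (between the pads) lies 19 mm behind it (manip.tcp_to_grasp is the distance from the TCP to the grasp point, in m); z points along the fingers, y is the direction in which the jaws open and shut (so a half turn about z gives the same grasp; the last joint's range is limited). The gripper opens to 94 mm and grips with 3 to 60 N. Pads are 16 mm wide; open, the fingers measure 119 mm over their backs; the gripper's body (75 mm by 177 mm) begins 78 mm behind the grasp point.
Start: joints at [1.032, 0.245, 1.558, -0, 1.339, -0.174], TCP at [0.232, 0.607, 0.205] pointing down, gripper open.
Joint ranges: [-3.13, 3.13], [-1.02, 2.26], [0.13, 2.54], [-0.95, 4.09], [0.21, 2.88], [-2.74, 2.74]. Speed limits (rad/s): [2.57, 2.57, 3.14, 3.14, 3.14, 3.14].

## Interface

Orientations are given as a unit quaternion [x, y, z, w].
In Python, from cell import manip gives the robot as it stands.
- The arm moves only by the shell command python3 -m jog 'ROWS' [FORCE]. ROWS is JSON, a list of rows, each an object of numbers: "tx", "ty", "tz": the shift along the tool's x, y, z in m; "turn": the turn about the tool's z in rad; "hand": the opening in per cent of the stroke, from 0 (shut) to 100 (fully open). In form: [{"tx": .., "ty": .., "tz": .., "turn": .., "hand": ..}, ...]. A call has exactly 5 rows; each row shifts and turns the commanded pose from where the row before left it, along the tool's axes as they then stand; what a row does not reach is not made up. A row lasts 1/8 s, in which the tool goes at most 62.5 mm and 10.7 degrees, less where a joint would pass 70% of its speed; a pose out of reach is approached as far as the arm can. A call with a gripper value outside its range is refused whole. The fingers move at their own pace and stop on an object; FORCE is the grip in N (left out, the last holds). Time passes only in rows, so rows that do not move let the fingers close, or fill a call up. It gives the time, the measured TCP pose, the force and the opening at its end, in the units of the state.
- manip.observe(): the state, without advancing time (a new reading comes with each control period).
- manip.get_image(name): name is "side" or "top"; returns the picture (400x640x3 uint8, red, green, blue); there is no depth.
- manip.calibration(name): a dict with "fx", "fy", "cx", "cy" (pixels), "view" (4x4, takes a point from world to camera coordinates). Camera axes: x right, y down, z forward; pixel columns grow to the right and rows downward; lengths in m; the calibration is good to about 2 mm. A picture is of the moment at which its call begins. calibration takes no time and is no camera call.
- manip.finish_job(): hands the job in, once; it reports no verdict.
The state is a dict: "clock": time; "q": joint angles; "qd": joint speeds; "effort": joint torques, N m; "position": TCP position; "orientation": TCP orientation; "wrist_force": force on the tool from outside, world axes, zero at the start; "wrist_torque": the same for the moment, N m; "opening": opening from 0.0 (shut) to 1.0 (fully open).
Only numpy, scipy, OpenCV 4.12 (cv2) and the standard library are available. Lean on these libraries where they do the work, as an engineer would, in place of code of your own. Each camera call takes 0.05 s, during which the arm holds its last target. There are 200 camera calls.

## Working session

There is one attempt and no reset: what is moved stays moved. The work goes in short steps, Python scripts to look and compute and a shell command to move; the robot and the scene stay as the last step left them, time stands still between calls to the robot, and variables do not carry over. Pictures are saved under pics/ and viewed, about 12 in all and at most 16, crops included, and the job is handed in when it is done.

```bash
ls; mkdir -p pics; python3 - <<'E'
from cell import manip
import cv2,numpy as np
print(manip.observe())
for n in("top","side"):
    im=manip.get_image(n); cv2.imwrite(f"pics/{n}0.png",im[:,:,::-1]); c=manip.calibration(n); print(n,c)
    
E
```

```text
pics
{'clock': 0.0, 'q': array([ 1.03190317e+00,  2.45804041e-01,  1.55900163e+00, -4.10275251e-06,
        1.33866610e+00, -1.74069406e-01]), 'qd': array([-2.31434380e-03,  4.48359554e-04,  6.53913914e-04,  1.30718883e-03,
       -5.31934178e-05, -5.92973996e-04]), 'effort': array([ 1.95392313e-04, -4.15831017e+01, -3.14604771e+01,  6.85951137e-02,
        3.31752689e-02, -1.61021708e-04]), 'position': array([0.23157907, 0.60671516, 0.20435842]), 'orientation': array([ 1.81401412e-01,  9.83408687e-01, -8.81184064e-04, -3.26015117e-04]), 'wrist_force': array([-0.28826658, -0.05494396,  0.01421132]), 'wrist_torque': array([-0.02767517, -0.01120426, -0.01808307]), 'opening': 0.9992086660725906}
top {'fx': 369.59863291261127, 'fy': 369.59863291261127, 'cx': 315.72608655252213, 'cy': 197.77176145477586, 'view': array([[-0.01319643, -0.99979701, -0.015225  , -0.0361743 ],
       [-0.99559161,  0.01455193, -0.09265842,  0.51432554],
       [ 0.09286117,  0.01393512, -0.99558155,  1.03488   ],
       [ 0.        ,  0.        ,  0.        ,  1.        ]])}
side {'fx': 445.9267331485375, 'fy': 445.9267331485375, 'cx': 327.3883131984329, 'cy': 202.22340439431895, 'view': array([[ 0.99277461, -0.11872091,  0.01743312, -0.50956661],
       [-0.07034024, -0.69349161, -0.71702276,  0.06849631],
       [ 0.09721532,  0.71061574, -0.69683172,  1.3227076 ],
       [ 0.        ,  0.        ,  0.        ,  1.        ]])}
```

View pics/top0.png

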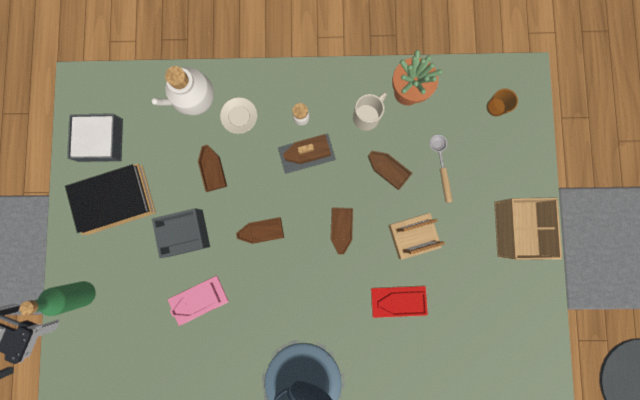

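View pics/side0.png

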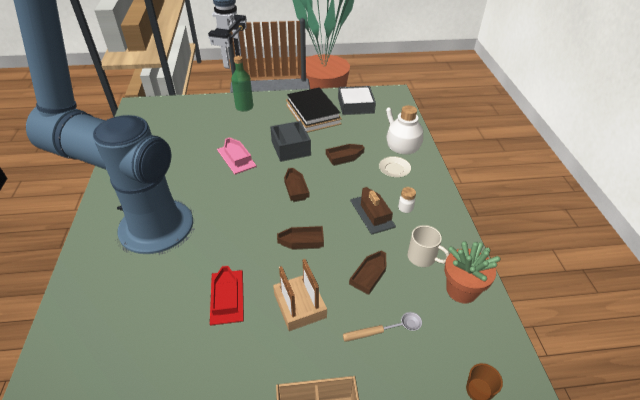

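```bash
cat > h.py <<'E'
from cell import manip
import cv2,numpy as np
from scipy.spatial.transform import Rotation as R
def ray(n,uv,z):
    c=manip.calibration(n);V=np.array(c["view"]);Rm,t=V[:3,:3],V[:3,3]
    uv=np.atleast_2d(uv).astype(float)
    d=np.c_[(uv[:,0]-c["cx"])/c["fx"],(uv[:,1]-c["cy"])/c["fy"],np.ones(len(uv))]@Rm
    o=-Rm.T@t
    return o+d*((z-o[2])/d[:,2])[:,None]
def proj(n,p):
    c=manip.calibration(n);V=np.array(c["view"]);q=np.atleast_2d(p)@V[:3,:3].T+V[:3,3]
    return np.c_[c["fx"]*q[:,0]/q[:,2]+c["cx"],c["fy"]*q[:,1]/q[:,2]+c["cy"]]
def shot(n,name=None):
    im=manip.get_image(n)[:,:,::-1].copy()
    if name: cv2.imwrite(f"pics/{name}.png",im)
    return im
def crop(im,x,y,w,h,s,name):
    cv2.imwrite(f"pics/{name}.png",cv2.resize(im[y:y+h,x:x+w],None,fx=s,fy=s,interpolation=cv2.INTER_CUBIC))
B=np.array([[-65,-30],[25,-30],[65,-8],[65,8],[25,30],[-65,30]])/1e3
m=cv2.moments(B.astype(np.float32)); CX=m["m10"]/m["m00"]   # outline centroid in dish frame
def boats(im,z=0.028):
    """brown boat outlines in the top view -> list of (x,y,yaw,length,width)"""
    hsv=cv2.cvtColor(im,cv2.COLOR_BGR2HSV); H,S,V=cv2.split(hsv)
    mk=(((H<18)|(H>170))&(S>90)&(V<125)).astype(np.uint8)
    mk=cv2.morphologyEx(mk,cv2.MORPH_CLOSE,np.ones((3,3)))
    out=[]
    for c in cv2.findContours(mk,cv2.RETR_EXTERNAL,cv2.CHAIN_APPROX_NONE)[0]:
        f=np.zeros_like(mk);cv2.drawContours(f,[c],-1,1,-1)
        v,u=np.nonzero(f)
        if not 500<len(u)<1400: continue
        P=ray("top",np.c_[u,v],z)[:,:2]; g=P.mean(0); w,E=np.linalg.eigh(np.cov((P-g).T)); a=E[:,1]
        s=(P-g)@a
        if (s**3).mean()<0: a=-a; s=-s     # long tail of area is at the nose
        b=np.array([-a[1],a[0]]); t=(P-g)@b
        o=g-a*CX
        out.append(np.r_[o,np.arctan2(a[1],a[0]),np.ptp(s),np.ptp(t),u.mean(),v.mean()])
    return out
def to(x,y,z,yaw=None):
    """tool-axis deltas to bring TCP to xyz with jaw axis (tool y) at world angle yaw (mod pi)"""
    s=manip.observe();M=R.from_quat(s["orientation"]).as_matrix();d=M.T@(np.array([x,y,z])-s["position"])
    cur=np.arctan2(M[1,1],M[0,1]); q6=s["q"][5]
    r="tx %.4f ty %.4f tz %.4f"%tuple(d)
    if yaw is not None:
        e=(yaw-cur+np.pi/2)%np.pi-np.pi/2
        r+=" | after turn %.3f (turn then: "%(-e)
        M2=R.from_rotvec([0,0,e]).as_matrix()@M; d2=M2.T@(np.array([x,y,z])-s["position"])
        r+="tx %.4f ty %.4f tz %.4f) alt turn %.3f"%(*d2,-e+np.sign(e)*np.pi)
    print(r," q6 %.2f clock %.1f pos %s op %.3f F %s"%(q6,s["clock"],s["position"].round(4),s["opening"],s["wrist_force"].round(1)))
E
python3 - <<'E'
from h import *
im=cv2.imread("pics/top0.png")
for b in boats(im): print(b.round(3))
for n,p in dict(stand=(416,236),box=(181,233),base=(307,150),jar=(301,115),pink=(198,300),red=(400,302),saucer=(239,116),mug=(368,112)).items(): print(n,ray("top",p,0.03).round(3))
a=cv2.resize(im[110:210,260:360],None,fx=4,fy=4,interpolation=2);b=cv2.resize(im[190:290,375:475],None,fx=4,fy=4,interpolation=2)
c=cv2.resize(im[190:290,135:235],None,fx=4,fy=4,interpolation=2)
cv2.imwrite("pics/c0.png",np.vstack([np.hstack([a,b]),]) )
s=cv2.imread("pics/side0.png");d=cv2.resize(s[255:335,265:345],None,fx=5,fy=5,interpolation=2)
cv2.imwrite("pics/c1.png",np.hstack([c,d]))
E
```

```text
[4.21000e-01 1.18000e-01 1.73900e+00 1.30000e-01 5.80000e-02 2.61356e+02
 2.30792e+02]
[ 4.19000e-01 -1.14000e-01  3.08800e+00  1.28000e-01  5.90000e-02
  3.41323e+02  2.28254e+02]
[ 4.20000e-01 -6.91000e-01 -9.30000e-02  1.68000e-01  1.13000e-01
  5.46906e+02  2.29854e+02]
[ 4.25000e-01 -5.73000e-01 -5.00000e-03  1.60000e-01  4.60000e-02
  5.04846e+02  2.28829e+02]
[ 5.99000e-01 -2.50000e-01  8.69000e-01  1.28000e-01  6.20000e-02
  3.89183e+02  1.68419e+02]
[6.07000e-01 2.60000e-01 2.74000e-01 1.33000e-01 6.30000e-02 2.10744e+02
 1.69098e+02]
[ 6.51000e-01 -1.60000e-02  1.83100e+00  1.31000e-01  6.40000e-02
  3.07734e+02  1.49912e+02]
stand [[ 0.401 -0.324  0.03 ]]
box [[0.418 0.34  0.03 ]]
base [[ 0.652 -0.02   0.03 ]]
jar [[ 0.756 -0.004  0.03 ]]
pink [[0.232 0.289 0.03 ]]
red [[ 0.22  -0.273  0.03 ]]
saucer [[0.756 0.177 0.03 ]]
mug [[ 0.761 -0.198  0.03 ]]
```

View pics/c0.png

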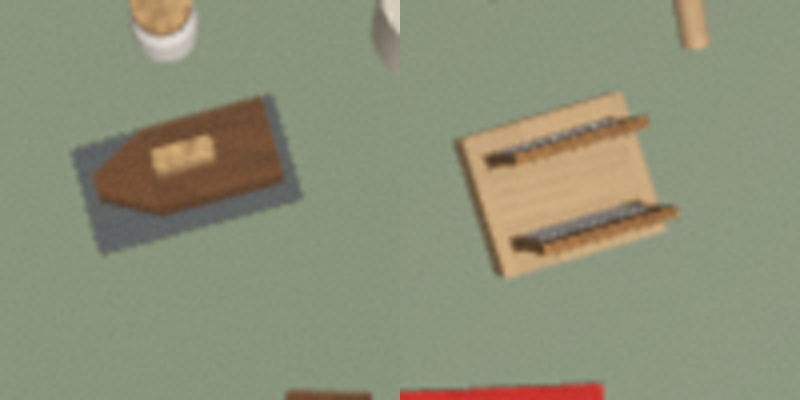

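View pics/c1.png

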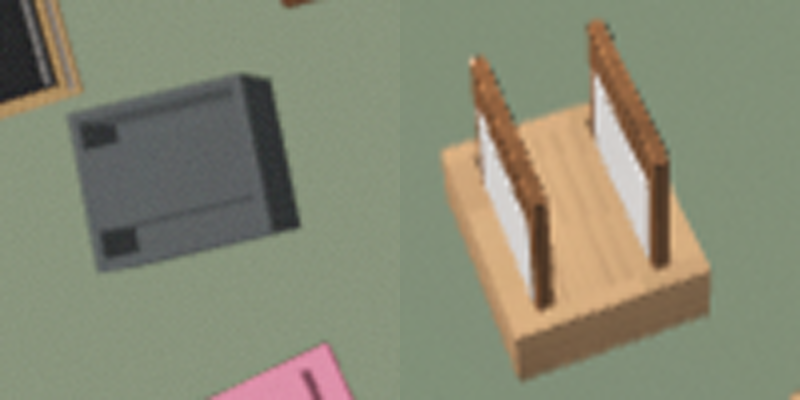

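```bash
python3 - <<'E'
from h import *
im=cv2.imread("pics/top0.png")
print("cover",[b.round(3) for b in boats(im,0.04) if abs(b[5]-307)<8])
# plate + dish: everything not green inside crop
hsv=cv2.cvtColor(im,cv2.COLOR_BGR2HSV)
lab=cv2.cvtColor(im,cv2.COLOR_BGR2LAB).astype(int); g=lab[205,320]; print(g, lab[160,333],lab[233,181])
d=np.abs(lab-np.median(lab[185:205,290:320].reshape(-1,3),0))@[0.5,1,1]
def rect(x,y,w,h,z,thr=18):
    mk=np.zeros(d.shape,np.uint8); mk[y:y+h,x:x+w]=d[y:y+h,x:x+w]>thr
    mk=cv2.morphologyEx(mk,cv2.MORPH_OPEN,np.ones((3,3)))
    c=max(cv2.findContours(mk,0,1)[0],key=cv2.contourArea)
    P=ray("top",c[:,0],z)[:,:2]*1e3; r=cv2.minAreaRect(P.astype(np.float32)); print("rect",r)
rect(270,128,75,52,0.008); rect(145,200,75,65,0.034); 
c0=-manip.calibration("top")["view"][:3,:3].T@manip.calibration("top")["view"][:3,3];print(c0)
def seg(n,a,b,z):
    p=ray(n,[a,b],z)[:,:2]; v=p[1]-p[0]; print(n,p.round(4).tolist(),"len %.4f yaw %.3f mid"%(np.hypot(*v),np.arctan2(v[1],v[0])%np.pi),p.mean(0).round(4))
seg("top",(403.75,230.2),(437,220.5),.123);seg("top",(411.2,251.7),(444.7,242.7),.123)
seg("side",(304.4,260),(317,286.6),.123);seg("side",(280.2,267),(293.6,295.6),.123)
k=lambda u,v:(135+u/4,190+v/4)
seg("top",k(68,115),k(241,74),.068);seg("top",k(98,272),k(272,232),.068);seg("top",k(68,115),k(98,272),.068);seg("top",k(241,74),k(272,232),.068)
E
```

```text
cover [array([ 6.48000e-01, -1.60000e-02,  1.83100e+00,  1.30000e-01,
        6.30000e-02,  3.07734e+02,  1.49912e+02])]
[154 119 139] [122 124 133] [102 127 127]
rect ((647.9859008789062, -16.867042541503906), (84.16368865966797, 154.9017333984375), 15.231670379638672)
rect ((420.5311279296875, 340.20684814453125), (117.8204345703125, 147.22215270996094), 12.220441818237305)
[ 0.41548066 -0.05807257  1.07741327]
top [[0.4177, -0.2693], [0.4414, -0.3552]] len 0.0891 yaw 1.840 mid [ 0.4296 -0.3122]
top [[0.3629, -0.2863], [0.3846, -0.3722]] len 0.0887 yaw 1.818 mid [ 0.3737 -0.3293]
side [[0.4221, -0.2737], [0.4446, -0.3541]] len 0.0836 yaw 1.843 mid [ 0.4334 -0.3139]
side [[0.3628, -0.2887], [0.3894, -0.3728]] len 0.0882 yaw 1.877 mid [ 0.3761 -0.3308]
top [[0.4583, 0.4066], [0.4849, 0.2877]] len 0.1219 yaw 1.790 mid [0.4716 0.3472]
top [[0.3514, 0.3831], [0.3768, 0.2647]] len 0.1212 yaw 1.783 mid [0.3641 0.3239]
top [[0.4583, 0.4066], [0.3514, 0.3831]] len 0.1095 yaw 0.217 mid [0.4048 0.3949]
top [[0.4849, 0.2877], [0.3768, 0.2647]] len 0.1104 yaw 0.210 mid [0.4308 0.2762]
```

```bash
python3 -c "
from h import *
to(0.648,-0.0165,0.15,0.263)"
```

```text
tx -0.6113 ty -0.4336 tz 0.0550 | after turn 0.943 (turn then: tx -0.7101 ty 0.2401 tz 0.0539) alt turn -2.199  q6 -0.17 clock 0.1 pos [0.2316 0.6068 0.2045] op 1.000 F [-0.   0.1 -0.1]
```

```bash
R='' ; python3 -m jog '[{"tx":-0.041,"ty":-0.029},{"tx":-0.041,"ty":-0.029},{"tx":-0.041,"ty":-0.029},{"tx":-0.041,"ty":-0.029},{"tx":-0.041,"ty":-0.029}]'
python3 -m jog '[{"tx":-0.041,"ty":-0.029},{"tx":-0.041,"ty":-0.029},{"tx":-0.041,"ty":-0.029},{"tx":-0.041,"ty":-0.029},{"tx":-0.041,"ty":-0.029}]'
python3 -m jog '[{"tx":-0.041,"ty":-0.029},{"tx":-0.041,"ty":-0.029},{"tx":-0.041,"ty":-0.029},{"tx":-0.041,"ty":-0.029},{"tx":-0.04,"ty":-0.028}]'
python3 -m jog '[{"turn":0.186},{"turn":0.186},{"turn":0.186},{"turn":0.186},{"turn":0.186}]'
python3 -c "
from h import *
to(0.648,-0.0165,0.15,0.263)"
```

```text
tx -0.6113 ty -0.4336 tz 0.0550 | after turn 0.943 (turn then: tx -0.7101 ty 0.2401 tz 0.0539) alt turn -2.199  q6 -0.17 clock 0.1 pos [0.2316 0.6068 0.2045] op 1.000 F [-0.   0.1 -0.1]$[0]: bad value
$[0]: bad value
$[0]: bad value
$[0]: bad value
```

```bash

python3 -m jog '[{"tx":-0.041,"ty":-0.029,"tz":0,"turn":0,"hand":100},{"tx":-0.041,"ty":-0.029,"tz":0,"turn":0,"hand":100},{"tx":-0.041,"ty":-0.029,"tz":0,"turn":0,"hand":100},{"tx":-0.041,"ty":-0.029,"tz":0,"turn":0,"hand":100},{"tx":-0.041,"ty":-0.029,"tz":0,"turn":0,"hand":100}]'
python3 -c "
from h import *
to(0.648,-0.0165,0.15,0.263)"
```

```text
clock: 0.72
position: [0.3721, 0.3971, 0.205]
orientation: [0.181, 0.983, -0.0, -0.0]
wrist_force: [-0.3, 0.4, -0.3]
opening: 1.002
tx -0.4053 ty -0.2880 tz 0.0551 | after turn 0.943 (turn then: tx -0.4711 ty 0.1589 tz 0.0548) alt turn -2.198  q6 -0.60 clock 0.7 pos [0.3721 0.3971 0.205 ] op 1.002 F [-0.3  0.4 -0.3]
```

```bash

python3 -m jog '[{"tx":-0.041,"ty":-0.029,"tz":0,"turn":0,"hand":80},{"tx":-0.041,"ty":-0.029,"tz":0,"turn":0,"hand":80},{"tx":-0.041,"ty":-0.029,"tz":0,"turn":0,"hand":80},{"tx":-0.041,"ty":-0.029,"tz":0,"turn":0,"hand":80},{"tx":-0.041,"ty":-0.029,"tz":0,"turn":0,"hand":60}]' >/dev/null
python3 -m jog '[{"tx":-0.041,"ty":-0.029,"tz":0,"turn":0,"hand":60},{"tx":-0.041,"ty":-0.029,"tz":0,"turn":0,"hand":60},{"tx":-0.041,"ty":-0.029,"tz":0,"turn":0,"hand":60},{"tx":-0.041,"ty":-0.029,"tz":0,"turn":0,"hand":60},{"tx":-0.035,"ty":-0.026,"tz":0,"turn":0,"hand":60}]' >/dev/null
python3 -m jog '[{"tx":0,"ty":0,"tz":0.02,"turn":0.186,"hand":60},{"tx":0,"ty":0,"tz":0.02,"turn":0.186,"hand":60},{"tx":0,"ty":0,"tz":0.014,"turn":0.186,"hand":60},{"tx":0,"ty":0,"tz":0,"turn":0.186,"hand":60},{"tx":0,"ty":0,"tz":0,"turn":0.186,"hand":60}]'
python3 -c "
from h import *
to(0.648,-0.0165,0.061,0.263)"
```

```text
clock: 2.6
position: [0.6461, -0.0135, 0.1505]
orientation: [0.606, 0.796, -0.0, -0.001]
wrist_force: [-0.0, 0.3, -0.2]
opening: 0.598
tx -0.0035 ty 0.0011 tz 0.0895 | after turn 0.007 (turn then: tx -0.0035 ty 0.0011 tz 0.0895) alt turn -3.135  q6 -0.47 clock 2.6 pos [ 0.6461 -0.0135  0.1505] op 0.598 F [-0.   0.3 -0.2]
```

```bash

python3 -m jog '[{"tx":-0.0035,"ty":0.001,"tz":0.03,"turn":0.007,"hand":60},{"tx":0,"ty":0,"tz":0.03,"turn":0,"hand":60},{"tx":0,"ty":0,"tz":0.02,"turn":0,"hand":60},{"tx":0,"ty":0,"tz":0.0095,"turn":0,"hand":60},{"tx":0,"ty":0,"tz":0,"turn":0,"hand":60}]' 25
python3 -m jog '[{"tx":0,"ty":0,"tz":0,"turn":0,"hand":5},{"tx":0,"ty":0,"tz":0,"turn":0,"hand":5},{"tx":0,"ty":0,"tz":0,"turn":0,"hand":5},{"tx":0,"ty":0,"tz":0,"turn":0,"hand":5},{"tx":0,"ty":0,"tz":0,"turn":0,"hand":5}]' 25
python3 -m jog '[{"tx":0,"ty":0,"tz":-0.015,"turn":0,"hand":5},{"tx":0,"ty":0,"tz":-0.02,"turn":0,"hand":5},{"tx":0,"ty":0,"tz":-0.02,"turn":0,"hand":5},{"tx":0,"ty":0,"tz":-0.02,"turn":0,"hand":5},{"tx":0,"ty":0,"tz":0,"turn":0,"hand":5}]' 25
python3 -c "
from h import *
to(0.53,0.01,0.031,0.263)"
```

```text
clock: 3.22
position: [0.6485, -0.0167, 0.0616]
orientation: [0.606, 0.796, -0.0, -0.0]
wrist_force: [0.3, 0.2, 0.4]
opening: 0.602
clock: 3.85
position: [0.6487, -0.0167, 0.0622]
orientation: [0.606, 0.796, 0.0, 0.0]
wrist_force: [-0.3, -0.1, 1.0]
opening: 0.165
clock: 4.47
position: [0.6502, -0.017, 0.1401]
orientation: [0.606, 0.796, 0.001, 0.002]
wrist_force: [-0.4, 0.2, -1.2]
opening: 0.168
tx 0.0582 ty -0.1092 tz 0.1085 | after turn 0.006 (turn then: tx 0.0576 ty -0.1096 tz 0.1085) alt turn -3.136  q6 -0.47 clock 4.5 pos [ 0.6502 -0.017   0.1401] op 0.168 F [-0.4  0.2 -1.2]
```

```bash

python3 -m jog '[{"tx":0.015,"ty":-0.028,"tz":0,"turn":0,"hand":5},{"tx":0.015,"ty":-0.028,"tz":0,"turn":0,"hand":5},{"tx":0.015,"ty":-0.028,"tz":0,"turn":0,"hand":5},{"tx":0.013,"ty":-0.025,"tz":0,"turn":0,"hand":5},{"tx":0,"ty":0,"tz":0.03,"turn":0,"hand":5}]' >/dev/null
python3 -m jog '[{"tx":0,"ty":0,"tz":0.03,"turn":0,"hand":5},{"tx":0,"ty":0,"tz":0.025,"turn":0,"hand":5},{"tx":0,"ty":0,"tz":0.015,"turn":0,"hand":5},{"tx":0,"ty":0,"tz":0.007,"turn":0,"hand":5},{"tx":0,"ty":0,"tz":0,"turn":0,"hand":5}]'
python3 -m jog '[{"tx":0,"ty":0,"tz":0,"turn":0,"hand":60},{"tx":0,"ty":0,"tz":0,"turn":0,"hand":60},{"tx":0,"ty":0,"tz":-0.02,"turn":0,"hand":60},{"tx":0,"ty":0,"tz":-0.04,"turn":0,"hand":80},{"tx":0,"ty":0,"tz":-0.06,"turn":0,"hand":100}]'
python3 - <<'E'
from h import *
im=shot("top","top1")
for b in boats(im): 
    if b[1]>-.5: print(b.round(3))
E
```

```text
clock: 5.72
position: [0.5283, 0.0101, 0.0315]
orientation: [0.606, 0.796, -0.001, -0.001]
wrist_force: [-5.6, 0.4, 9.9]
opening: 0.169
clock: 6.35
position: [0.5267, 0.0105, 0.1496]
orientation: [0.606, 0.795, -0.001, -0.002]
wrist_force: [0.2, -0.7, -0.7]
opening: 0.663
[ 4.19000e-01 -1.14000e-01  3.09100e+00  1.27000e-01  5.90000e-02
  3.41302e+02  2.28326e+02]
[ 5.99000e-01 -2.50000e-01  8.67000e-01  1.28000e-01  6.20000e-02
  3.89161e+02  1.68449e+02]
[6.07000e-01 2.60000e-01 2.77000e-01 1.33000e-01 6.20000e-02 2.10770e+02
 1.69117e+02]
```

```bash

python3 -c "
from h import *
to(0.419,-0.114,0.10,3.09-np.pi/2)"
```

```text
tx -0.0886 ty -0.1432 tz 0.0587 | after turn -1.250 (turn then: tx 0.1075 ty -0.1300 tz 0.0577) alt turn 1.892  q6 -0.46 clock 6.4 pos [0.5327 0.0096 0.1598] op 0.707 F [4.3 0.4 5.6]
```

```bash

python3 -m jog '[{"tx":-0.022,"ty":-0.036,"tz":0,"turn":0,"hand":100},{"tx":-0.022,"ty":-0.036,"tz":0,"turn":0,"hand":100},{"tx":-0.022,"ty":-0.036,"tz":0,"turn":0,"hand":100},{"tx":-0.022,"ty":-0.035,"tz":0,"turn":0,"hand":100},{"tx":0,"ty":0,"tz":0.01,"turn":-0.18,"hand":100}]' 
python3 -m jog '[{"tx":0,"ty":0,"tz":0.01,"turn":-0.18,"hand":100},{"tx":0,"ty":0,"tz":0.01,"turn":-0.18,"hand":100},{"tx":0,"ty":0,"tz":0.01,"turn":-0.18,"hand":100},{"tx":0,"ty":0,"tz":0.01,"turn":-0.18,"hand":100},{"tx":0,"ty":0,"tz":0.01,"turn":-0.18,"hand":100}]' 
python3 -m jog '[{"tx":0,"ty":0,"tz":0,"turn":-0.17,"hand":100},{"tx":0,"ty":0,"tz":0,"turn":0,"hand":100},{"tx":0,"ty":0,"tz":0,"turn":0,"hand":100},{"tx":0,"ty":0,"tz":0,"turn":0,"hand":100},{"tx":0,"ty":0,"tz":0,"turn":0,"hand":100}]' 
python3 -c "
from h import *
to(0.419,-0.114,0.023,3.09-np.pi/2)"
```

```text
clock: 7.02
position: [0.4133, -0.1145, 0.1406]
orientation: [0.531, 0.847, -0.0, 0.002]
wrist_force: [-0.2, -0.6, -0.2]
opening: 1.0
clock: 7.65
position: [0.4139, -0.1127, 0.0897]
orientation: [0.108, 0.994, -0.0, 0.0]
wrist_force: [0.4, 1.2, 0.0]
opening: 0.999
clock: 8.28
position: [0.4137, -0.1126, 0.0901]
orientation: [0.026, 1.0, -0.0, 0.0]
wrist_force: [-0.2, -0.1, 0.0]
opening: 1.002
tx -0.0053 ty -0.0011 tz 0.0671 | after turn -0.001 (turn then: tx -0.0053 ty -0.0011 tz 0.0671) alt turn 3.141  q6 -2.05 clock 8.3 pos [ 0.4137 -0.1126  0.0901] op 1.002 F [-0.2 -0.1  0. ]
```

```bash

python3 -m jog '[{"tx":-0.005,"ty":-0.001,"tz":0.03,"turn":0,"hand":100},{"tx":0,"ty":0,"tz":0.025,"turn":0,"hand":100},{"tx":0,"ty":0,"tz":0.012,"turn":0,"hand":100},{"tx":0,"ty":0,"tz":0,"turn":0,"hand":40},{"tx":0,"ty":0,"tz":0,"turn":0,"hand":40}]' 25
python3 -m jog '[{"tx":0,"ty":0,"tz":0,"turn":0,"hand":40},{"tx":0,"ty":0,"tz":0,"turn":0,"hand":40},{"tx":0,"ty":0,"tz":0,"turn":0,"hand":40},{"tx":0,"ty":0,"tz":0,"turn":0,"hand":40},{"tx":0,"ty":0,"tz":0,"turn":0,"hand":40}]' 25
python3 -m jog '[{"tx":0,"ty":0,"tz":-0.02,"turn":0,"hand":40},{"tx":0,"ty":0,"tz":-0.03,"turn":0,"hand":40},{"tx":0,"ty":0,"tz":-0.03,"turn":0,"hand":40},{"tx":0,"ty":0,"tz":-0.03,"turn":0,"hand":40},{"tx":0,"ty":0,"tz":0,"turn":0,"hand":40}]' 25
python3 - <<'E'
from h import *
to(0.6485,-0.0167,0.055,0.263)
im=shot("top","top2"); crop(im,270,100,150,160,4,"c2")
s=shot("side","side2")
E
```

```text
clock: 8.9
position: [0.4193, -0.1143, 0.0239]
orientation: [0.026, 1.0, -0.0, 0.001]
wrist_force: [0.2, 0.0, -0.1]
opening: 0.827
clock: 9.52
position: [0.4191, -0.1141, 0.0236]
orientation: [0.026, 1.0, -0.0, 0.0]
wrist_force: [-1.0, 0.6, 6.6]
opening: 0.634
clock: 10.15
position: [0.4198, -0.1145, 0.1345]
orientation: [0.026, 1.0, -0.001, 0.002]
wrist_force: [-0.3, 0.3, -1.3]
opening: 0.637
tx -0.2230 ty 0.1097 tz 0.0801 | after turn 1.256 (turn then: tx 0.0353 ty 0.2465 tz 0.0789) alt turn -1.886  q6 -2.05 clock 10.2 pos [ 0.4198 -0.1145  0.1345] op 0.637 F [-0.3  0.3 -1.3]
```

View pics/side2.png

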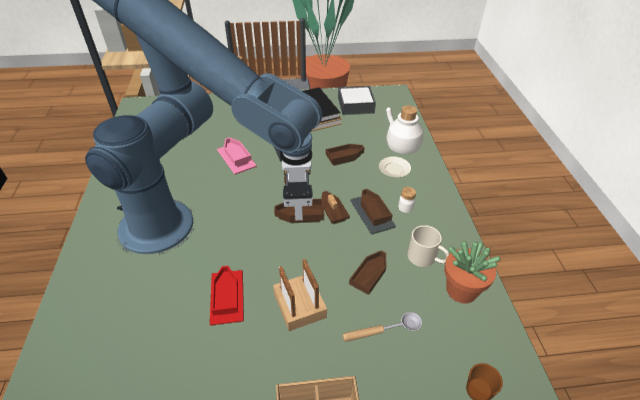

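```bash

python3 -m jog '[{"tx":-0.045,"ty":0.022,"tz":0,"turn":0,"hand":40},{"tx":-0.045,"ty":0.022,"tz":0,"turn":0,"hand":40},{"tx":-0.045,"ty":0.022,"tz":0,"turn":0,"hand":40},{"tx":-0.045,"ty":0.022,"tz":0,"turn":0,"hand":40},{"tx":-0.043,"ty":0.022,"tz":0,"turn":0,"hand":40}]' 25 >/dev/null
python3 -m jog '[{"tx":0,"ty":0,"tz":0.005,"turn":0.18,"hand":40},{"tx":0,"ty":0,"tz":0.005,"turn":0.18,"hand":40},{"tx":0,"ty":0,"tz":0.005,"turn":0.18,"hand":40},{"tx":0,"ty":0,"tz":0.005,"turn":0.18,"hand":40},{"tx":0,"ty":0,"tz":0.005,"turn":0.18,"hand":40}]' 25  >/dev/null
python3 -m jog '[{"tx":0,"ty":0,"tz":0,"turn":0.18,"hand":40},{"tx":0,"ty":0,"tz":0,"turn":0.176,"hand":40},{"tx":0,"ty":0,"tz":0,"turn":0,"hand":40},{"tx":0,"ty":0,"tz":0,"turn":0,"hand":40},{"tx":0,"ty":0,"tz":0,"turn":0,"hand":40}]' 25
python3 - <<'E'
from h import *
to(0.6485,-0.0167,0.055,0.263)
im=shot("top"); s=shot("side")
a=cv2.resize(im[100:200,260:360],None,fx=4,fy=4,interpolation=2)
b=cv2.resize(s[150:250,320:420],None,fx=4,fy=4,interpolation=2)
cv2.imwrite("pics/c3.png",np.hstack([a,b]))
E
```

```text
clock: 12.12
position: [0.6467, -0.0155, 0.1074]
orientation: [0.608, 0.794, -0.0, -0.0]
wrist_force: [-0.1, -0.4, -1.2]
opening: 0.634
tx -0.0016 ty 0.0015 tz 0.0524 | after turn 0.001 (turn then: tx -0.0016 ty 0.0015 tz 0.0524) alt turn -3.140  q6 -0.46 clock 12.1 pos [ 0.6467 -0.0155  0.1074] op 0.634 F [-0.1 -0.4 -1.2]
```

View pics/c3.png

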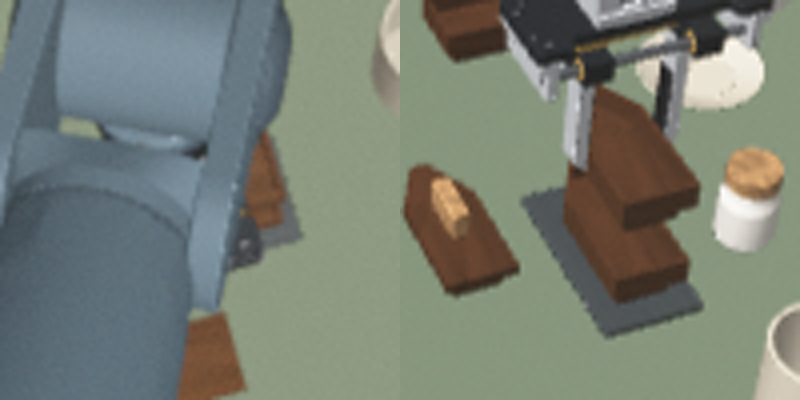

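```bash

python3 -m jog '[{"tx":-0.0015,"ty":0.0015,"tz":0.015,"turn":0,"hand":40},{"tx":0,"ty":0,"tz":0.015,"turn":0,"hand":40},{"tx":0,"ty":0,"tz":0.012,"turn":0,"hand":40},{"tx":0,"ty":0,"tz":0.008,"turn":0,"hand":40},{"tx":0,"ty":0,"tz":0.003,"turn":0,"hand":40}]' 25
python3 -m jog '[{"tx":0,"ty":0,"tz":0.001,"turn":0,"hand":40},{"tx":0,"ty":0,"tz":0,"turn":0,"hand":40},{"tx":0,"ty":0,"tz":0,"turn":0,"hand":40},{"tx":0,"ty":0,"tz":0,"turn":0,"hand":40},{"tx":0,"ty":0,"tz":0,"turn":0,"hand":40}]' 25
```

```text
clock: 12.85
position: [0.6485, -0.0166, 0.0541]
orientation: [0.608, 0.794, -0.0, -0.0]
wrist_force: [-0.8, -0.2, -1.5]
opening: 0.634
clock: 13.48
position: [0.6489, -0.0166, 0.0541]
orientation: [0.608, 0.794, 0.0, 0.0]
wrist_force: [0.1, 0.4, -2.1]
opening: 0.636
```

```bash

python3 -m jog '[{"tx":0,"ty":0,"tz":0.0015,"turn":0,"hand":40},{"tx":0,"ty":0,"tz":0,"turn":0,"hand":40},{"tx":0,"ty":0,"tz":0,"turn":0,"hand":40},{"tx":0,"ty":0,"tz":0,"turn":0,"hand":100},{"tx":0,"ty":0,"tz":0,"turn":0,"hand":100}]' 25
python3 -m jog '[{"tx":0,"ty":0,"tz":0,"turn":0,"hand":100},{"tx":0,"ty":0,"tz":-0.02,"turn":0,"hand":100},{"tx":0,"ty":0,"tz":-0.04,"turn":0,"hand":100},{"tx":0,"ty":0,"tz":-0.04,"turn":0,"hand":100},{"tx":0,"ty":0,"tz":0,"turn":0,"hand":100}]' 25
python3 - <<'E'
from h import *
to(0.421,0.118,0.10,1.739-np.pi/2)
E
```

```text
clock: 14.1
position: [0.649, -0.0166, 0.0525]
orientation: [0.608, 0.794, 0.0, 0.0]
wrist_force: [0.1, -0.4, -0.6]
opening: 0.813
clock: 14.72
position: [0.6519, -0.0171, 0.1585]
orientation: [0.608, 0.794, 0.002, 0.004]
wrist_force: [0.6, -0.1, 0.4]
opening: 0.999
tx 0.1908 ty -0.1883 tz 0.0560 | after turn 0.095 (turn then: tx 0.1721 ty -0.2056 tz 0.0559) alt turn -3.047  q6 -0.46 clock 14.7 pos [ 0.6519 -0.0171  0.1585] op 0.999 F [ 0.6 -0.1  0.4]
```

```bash

python3 - <<'E'
from h import *
im=shot("top","top4")
for b in boats(im): 
    if b[1]>-.5: print(b.round(3))
E
python3 -m jog '[{"tx":0.038,"ty":-0.038,"tz":0,"turn":0,"hand":100},{"tx":0.038,"ty":-0.038,"tz":0,"turn":0,"hand":100},{"tx":0.038,"ty":-0.038,"tz":0,"turn":0,"hand":100},{"tx":0.038,"ty":-0.037,"tz":0,"turn":0,"hand":100},{"tx":0.038,"ty":-0.037,"tz":0,"turn":0,"hand":100}]' 25
python3 -m jog '[{"tx":0,"ty":0,"tz":0.03,"turn":0.095,"hand":100},{"tx":0,"ty":0,"tz":0.02,"turn":0,"hand":100},{"tx":0,"ty":0,"tz":0,"turn":0,"hand":100},{"tx":0,"ty":0,"tz":0,"turn":0,"hand":100},{"tx":0,"ty":0,"tz":0,"turn":0,"hand":100}]' 25
python3 - <<'E'
from h import *
to(0.421,0.118,0.023,1.739-np.pi/2)
im=shot("top"); s=shot("side")
for b in boats(im): 
    if b[1]>-.5: print(b.round(3))
a=cv2.resize(im[100:250,200:350],None,fx=2.67,fy=2.67,interpolation=2)
b=cv2.resize(s[150:250,280:380],None,fx=4,fy=4,interpolation=2)
cv2.imwrite("pics/c4.png",np.hstack([a[:400],b]))
E
```

```text
[ 5.99000e-01 -2.50000e-01  8.68000e-01  1.28000e-01  6.10000e-02
  3.89144e+02  1.68436e+02]
[6.07000e-01 2.60000e-01 2.76000e-01 1.33000e-01 6.20000e-02 2.10778e+02
 1.69157e+02]
clock: 15.4
position: [0.4153, 0.1186, 0.151]
orientation: [0.608, 0.794, -0.001, -0.001]
wrist_force: [0.0, 0.4, 0.2]
opening: 1.0
clock: 16.02
position: [0.4186, 0.1179, 0.1032]
orientation: [0.645, 0.764, 0.0, 0.001]
wrist_force: [-0.4, 0.3, 0.6]
opening: 1.001
tx -0.0003 ty 0.0023 tz 0.0802 | after turn -0.000 (turn then: tx -0.0003 ty 0.0023 tz 0.0802) alt turn 3.141  q6 -0.16 clock 16.0 pos [0.4186 0.1179 0.1032] op 1.001 F [-0.4  0.3  0.6]
[5.27000e-01 1.00000e-02 1.83700e+00 1.26000e-01 5.70000e-02 2.99247e+02
 1.92684e+02]
[ 5.99000e-01 -2.50000e-01  8.67000e-01  1.28000e-01  6.20000e-02
  3.89125e+02  1.68450e+02]
[6.07000e-01 2.60000e-01 2.76000e-01 1.33000e-01 6.30000e-02 2.10720e+02
 1.69082e+02]
[ 6.53000e-01 -1.60000e-02  1.83700e+00  1.33000e-01  6.90000e-02
  3.07857e+02  1.49024e+02]
```

View pics/c4.png

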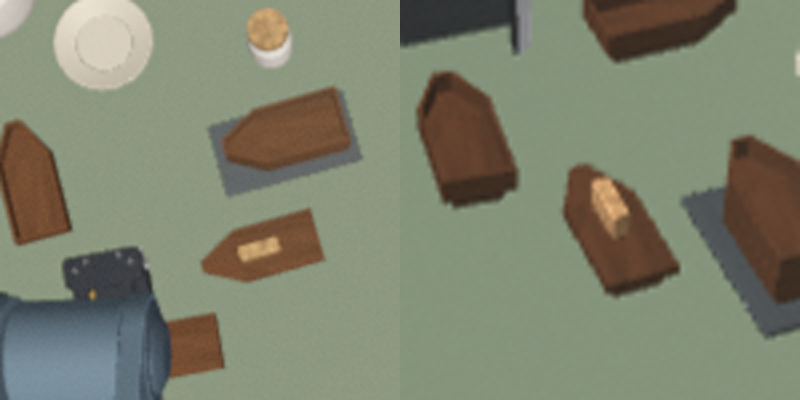

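```bash

python3 -m jog '[{"tx":0,"ty":0.002,"tz":0.03,"turn":0,"hand":100},{"tx":0,"ty":0,"tz":0.03,"turn":0,"hand":100},{"tx":0,"ty":0,"tz":0.015,"turn":0,"hand":100},{"tx":0,"ty":0,"tz":0.004,"turn":0,"hand":100},{"tx":0,"ty":0,"tz":0,"turn":0,"hand":40}]' 25
python3 -m jog '[{"tx":0,"ty":0,"tz":0,"turn":0,"hand":40},{"tx":0,"ty":0,"tz":0,"turn":0,"hand":40},{"tx":0,"ty":0,"tz":0,"turn":0,"hand":40},{"tx":0,"ty":0,"tz":0,"turn":0,"hand":40},{"tx":0,"ty":0,"tz":0,"turn":0,"hand":40}]' 25
python3 -m jog '[{"tx":0,"ty":0,"tz":-0.02,"turn":0,"hand":40},{"tx":0,"ty":0,"tz":-0.035,"turn":0,"hand":40},{"tx":0,"ty":0,"tz":-0.035,"turn":0,"hand":40},{"tx":0,"ty":0,"tz":-0.03,"turn":-0.095,"hand":40},{"tx":0,"ty":0,"tz":0,"turn":0,"hand":40}]' 25
python3 - <<'E'
from h import *
to(0.6485,-0.0167,0.0755,0.263)
E
```

```text
clock: 16.75
position: [0.4205, 0.1183, 0.0241]
orientation: [0.645, 0.764, 0.0, 0.0]
wrist_force: [-0.3, -0.0, 0.9]
opening: 0.925
clock: 17.38
position: [0.4204, 0.1184, 0.0239]
orientation: [0.645, 0.764, 0.0, 0.0]
wrist_force: [-0.6, 0.6, 4.8]
opening: 0.637
clock: 18.0
position: [0.4212, 0.1184, 0.1451]
orientation: [0.609, 0.793, 0.001, 0.002]
wrist_force: [0.1, 1.0, -1.0]
opening: 0.633
tx -0.1892 ty 0.1842 tz 0.0706 | after turn -0.001 (turn then: tx -0.1894 ty 0.1840 tz 0.0706) alt turn 3.140  q6 -0.25 clock 18.0 pos [0.4212 0.1184 0.1451] op 0.633 F [ 0.1  1.  -1. ]
```

```bash

python3 -m jog '[{"tx":-0.038,"ty":0.037,"tz":0,"turn":0,"hand":40},{"tx":-0.038,"ty":0.037,"tz":0,"turn":0,"hand":40},{"tx":-0.038,"ty":0.037,"tz":0,"turn":0,"hand":40},{"tx":-0.038,"ty":0.037,"tz":0,"turn":0,"hand":40},{"tx":-0.037,"ty":0.036,"tz":0,"turn":0,"hand":40}]' 25 >/dev/null
python3 -m jog '[{"tx":0,"ty":0,"tz":0.02,"turn":0,"hand":40},{"tx":0,"ty":0,"tz":0.01,"turn":0,"hand":40},{"tx":0,"ty":0,"tz":0,"turn":0,"hand":40},{"tx":0,"ty":0,"tz":0,"turn":0,"hand":40},{"tx":0,"ty":0,"tz":0,"turn":0,"hand":40}]' 25
python3 - <<'E'
from h import *
to(0.6485,-0.0167,0.0755,0.263)
E
```

```text
clock: 19.25
position: [0.6469, -0.016, 0.1145]
orientation: [0.608, 0.794, 0.0, 0.001]
wrist_force: [-0.7, -0.1, -1.2]
opening: 0.634
tx -0.0010 ty 0.0013 tz 0.0390 | after turn 0.000 (turn then: tx -0.0010 ty 0.0013 tz 0.0390) alt turn -3.141  q6 -0.46 clock 19.2 pos [ 0.6469 -0.016   0.1145] op 0.634 F [-0.7 -0.1 -1.2]
```

Next pick will be the dish at (0.607, 0.260), yaw 0.276.

```bash

python3 -m jog '[{"tx":-0.001,"ty":0.0013,"tz":0.013,"turn":0,"hand":40},{"tx":0,"ty":0,"tz":0.013,"turn":0,"hand":40},{"tx":0,"ty":0,"tz":0.008,"turn":0,"hand":40},{"tx":0,"ty":0,"tz":0.004,"turn":0,"hand":40},{"tx":0,"ty":0,"tz":0.002,"turn":0,"hand":40}]' 25
python3 -m jog '[{"tx":0,"ty":0,"tz":0,"turn":0,"hand":40},{"tx":0,"ty":0,"tz":0,"turn":0,"hand":40},{"tx":0,"ty":0,"tz":0,"turn":0,"hand":40},{"tx":0,"ty":0,"tz":0,"turn":0,"hand":100},{"tx":0,"ty":0,"tz":0,"turn":0,"hand":100}]' 25
python3 -m jog '[{"tx":0,"ty":0,"tz":0,"turn":0,"hand":100},{"tx":0,"ty":0,"tz":-0.02,"turn":0,"hand":100},{"tx":0,"ty":0,"tz":-0.03,"turn":0,"hand":100},{"tx":0,"ty":0,"tz":-0.03,"turn":0,"hand":100},{"tx":0,"ty":0,"tz":0,"turn":0,"hand":100}]' 25
python3 - <<'E'
from h import *
im=shot("top")
for b in boats(im): 
    if b[1]>-.5: print(b.round(3))
to(0.607,0.260,0.10,0.276-np.pi/2)
E
```

```text
clock: 19.88
position: [0.648, -0.0169, 0.0759]
orientation: [0.608, 0.794, -0.001, -0.001]
wrist_force: [-11.5, 1.7, 21.2]
opening: 0.637
clock: 20.5
position: [0.6483, -0.017, 0.0733]
orientation: [0.608, 0.794, 0.0, 0.0]
wrist_force: [0.1, 0.2, -0.2]
opening: 0.81
clock: 21.12
position: [0.6506, -0.0174, 0.1579]
orientation: [0.608, 0.794, 0.002, 0.003]
wrist_force: [0.5, 0.1, 0.5]
opening: 0.997
[ 5.99000e-01 -2.50000e-01  8.68000e-01  1.28000e-01  6.20000e-02
  3.89161e+02  1.68496e+02]
[6.07000e-01 2.60000e-01 2.73000e-01 1.33000e-01 6.20000e-02 2.10794e+02
 1.69170e+02]
tx 0.2786 ty 0.0312 tz 0.0550 | after turn 1.558 (turn then: tx 0.0351 ty -0.2783 tz 0.0544) alt turn -1.584  q6 -0.46 clock 21.2 pos [ 0.6491 -0.0171  0.1553] op 0.998 F [-1.  -0.2 -0.1]
```

```bash

python3 -m jog '[{"tx":0.056,"ty":0.006,"tz":0,"turn":0,"hand":100},{"tx":0.056,"ty":0.006,"tz":0,"turn":0,"hand":100},{"tx":0.056,"ty":0.006,"tz":0,"turn":0,"hand":100},{"tx":0.056,"ty":0.006,"tz":0,"turn":0,"hand":100},{"tx":0.055,"ty":0.006,"tz":0,"turn":0,"hand":100}]' 25 >/dev/null
python3 -m jog '[{"tx":0,"ty":0,"tz":0.01,"turn":0.174,"hand":100},{"tx":0,"ty":0,"tz":0.01,"turn":0.173,"hand":100},{"tx":0,"ty":0,"tz":0.01,"turn":0.173,"hand":100},{"tx":0,"ty":0,"tz":0.01,"turn":0.173,"hand":100},{"tx":0,"ty":0,"tz":0.01,"turn":0.173,"hand":100}]' 25 >/dev/null
python3 -m jog '[{"tx":0,"ty":0,"tz":0,"turn":0.173,"hand":100},{"tx":0,"ty":0,"tz":0,"turn":0.173,"hand":100},{"tx":0,"ty":0,"tz":0,"turn":0.173,"hand":100},{"tx":0,"ty":0,"tz":0,"turn":0.173,"hand":100},{"tx":0,"ty":0,"tz":0,"turn":0,"hand":100}]' 25
python3 - <<'E'
from h import *
im=shot("top")
for b in boats(im): 
    if b[1]>-.5: print(b.round(3))
to(0.607,0.260,0.0235,0.274-np.pi/2)
E
```

```text
clock: 23.05
position: [0.6036, 0.26, 0.1018]
orientation: [0.99, 0.138, -0.001, 0.0]
wrist_force: [-0.1, 0.6, 0.2]
opening: 1.003
[5.27000e-01 1.00000e-02 1.83800e+00 1.26000e-01 5.70000e-02 2.99299e+02
 1.92658e+02]
[5.88000e-01 2.56000e-01 4.05000e-01 8.90000e-02 6.90000e-02 2.12291e+02
 1.75493e+02]
[ 5.99000e-01 -2.50000e-01  8.67000e-01  1.28000e-01  6.20000e-02
  3.89182e+02  1.68479e+02]
[ 6.56000e-01 -1.60000e-02  1.83700e+00  1.36000e-01  7.50000e-02
  3.07666e+02  1.48134e+02]
tx 0.0033 ty 0.0009 tz 0.0785 | after turn 0.005 (turn then: tx 0.0033 ty 0.0009 tz 0.0785) alt turn -3.137  q6 1.53 clock 23.1 pos [0.6038 0.26   0.102 ] op 1.001 F [ 0.5 -0.2 -0.1]
```

```bash

python3 -m jog '[{"tx":0.003,"ty":0.001,"tz":0.03,"turn":0.005,"hand":100},{"tx":0,"ty":0,"tz":0.03,"turn":0,"hand":100},{"tx":0,"ty":0,"tz":0.013,"turn":0,"hand":100},{"tx":0,"ty":0,"tz":0.005,"turn":0,"hand":100},{"tx":0,"ty":0,"tz":0,"turn":0,"hand":40}]' 25
python3 -m jog '[{"tx":0,"ty":0,"tz":0,"turn":0,"hand":40},{"tx":0,"ty":0,"tz":0,"turn":0,"hand":40},{"tx":0,"ty":0,"tz":0,"turn":0,"hand":40},{"tx":0,"ty":0,"tz":0,"turn":0,"hand":40},{"tx":0,"ty":0,"tz":0,"turn":0,"hand":40}]' 25
python3 -m jog '[{"tx":0,"ty":0,"tz":-0.02,"turn":0,"hand":40},{"tx":0,"ty":0,"tz":-0.04,"turn":0,"hand":40},{"tx":0,"ty":0,"tz":-0.04,"turn":0,"hand":40},{"tx":0,"ty":0,"tz":-0.04,"turn":0,"hand":40},{"tx":0,"ty":0,"tz":0,"turn":0,"hand":40}]' 25
python3 - <<'E'
from h import *
to(0.6485,-0.0167,0.098,0.263)
E
```

```text
clock: 23.72
position: [0.6082, 0.2602, 0.026]
orientation: [0.991, 0.135, 0.0, -0.0]
wrist_force: [0.9, 0.2, 0.4]
opening: 0.928
clock: 24.35
position: [0.6083, 0.2601, 0.0261]
orientation: [0.991, 0.135, 0.0, 0.0]
wrist_force: [-1.0, -1.0, 4.0]
opening: 0.63
clock: 24.98
position: [0.6101, 0.2609, 0.1705]
orientation: [0.991, 0.135, 0.004, -0.001]
wrist_force: [1.3, -0.3, -2.3]
opening: 0.632
tx -0.0379 ty 0.2777 tz 0.0722 | after turn -1.563 (turn then: tx -0.2786 ty -0.0351 tz 0.0701) alt turn 1.579  q6 1.53 clock 25.0 pos [0.6101 0.2609 0.1705] op 0.632 F [ 1.3 -0.3 -2.3]
```

```bash

python3 -m jog '[{"tx":-0.0075,"ty":0.0555,"tz":0,"turn":0,"hand":40},{"tx":-0.0075,"ty":0.0555,"tz":0,"turn":0,"hand":40},{"tx":-0.0075,"ty":0.0555,"tz":0,"turn":0,"hand":40},{"tx":-0.0075,"ty":0.0555,"tz":0,"turn":0,"hand":40},{"tx":-0.0075,"ty":0.0555,"tz":0,"turn":0,"hand":40}]' 25 >/dev/null
python3 -m jog '[{"tx":0,"ty":0,"tz":0.005,"turn":-0.174,"hand":40},{"tx":0,"ty":0,"tz":0.005,"turn":-0.174,"hand":40},{"tx":0,"ty":0,"tz":0.005,"turn":-0.174,"hand":40},{"tx":0,"ty":0,"tz":0.005,"turn":-0.174,"hand":40},{"tx":0,"ty":0,"tz":0.005,"turn":-0.174,"hand":40}]' 25 >/dev/null
python3 -m jog '[{"tx":0,"ty":0,"tz":0,"turn":-0.174,"hand":40},{"tx":0,"ty":0,"tz":0,"turn":-0.173,"hand":40},{"tx":0,"ty":0,"tz":0,"turn":-0.173,"hand":40},{"tx":0,"ty":0,"tz":0,"turn":-0.173,"hand":40},{"tx":0,"ty":0,"tz":0,"turn":0,"hand":40}]' 25
python3 - <<'E'
from h import *
to(0.6485,-0.0167,0.1000,0.263)
E
```

```text
clock: 26.85
position: [0.6446, -0.017, 0.1385]
orientation: [0.609, 0.793, -0.001, -0.002]
wrist_force: [-0.3, -0.2, -1.6]
opening: 0.632
tx -0.0008 ty 0.0040 tz 0.0385 | after turn -0.002 (turn then: tx -0.0008 ty 0.0040 tz 0.0385) alt turn 3.140  q6 -0.46 clock 26.9 pos [ 0.6446 -0.017   0.1385] op 0.632 F [-0.3 -0.2 -1.6]
```

```bash

python3 -m jog '[{"tx":-0.001,"ty":0.002,"tz":0.005,"turn":0,"hand":40},{"tx":0,"ty":0,"tz":0.013,"turn":0,"hand":40},{"tx":0,"ty":0,"tz":0.01,"turn":0,"hand":40},{"tx":0,"ty":0,"tz":0.006,"turn":0,"hand":40},{"tx":0,"ty":0,"tz":0.003,"turn":0,"hand":40}]' 25
python3 -m jog '[{"tx":0,"ty":0,"tz":0.001,"turn":0,"hand":40},{"tx":0,"ty":0,"tz":0,"turn":0,"hand":40},{"tx":0,"ty":0,"tz":0,"turn":0,"hand":40},{"tx":0,"ty":0,"tz":0,"turn":0,"hand":40},{"tx":0,"ty":0,"tz":0,"turn":0,"hand":40}]' 25
```

```text
clock: 27.48
position: [0.6478, -0.0177, 0.1027]
orientation: [0.608, 0.794, -0.0, -0.0]
wrist_force: [-0.6, -0.1, -2.2]
opening: 0.635
clock: 28.1
position: [0.6482, -0.0178, 0.1026]
orientation: [0.608, 0.794, 0.0, 0.0]
wrist_force: [0.2, 0.0, -1.6]
opening: 0.639
```

```bash

python3 -m jog '[{"tx":0,"ty":0,"tz":0.002,"turn":0,"hand":40},{"tx":0,"ty":0,"tz":0.0015,"turn":0,"hand":40},{"tx":0,"ty":0,"tz":0,"turn":0,"hand":40},{"tx":0,"ty":0,"tz":0,"turn":0,"hand":40},{"tx":0,"ty":0,"tz":0,"turn":0,"hand":40}]' 25
python3 -m jog '[{"tx":0,"ty":0,"tz":0,"turn":0,"hand":100},{"tx":0,"ty":0,"tz":0,"turn":0,"hand":100},{"tx":0,"ty":0,"tz":0,"turn":0,"hand":100},{"tx":0,"ty":0,"tz":-0.02,"turn":0,"hand":100},{"tx":0,"ty":0,"tz":-0.04,"turn":0,"hand":100}]' 25
python3 -m jog '[{"tx":0.02,"ty":0,"tz":-0.02,"turn":0,"hand":100},{"tx":0.05,"ty":0,"tz":0,"turn":0,"hand":100},{"tx":0.06,"ty":0,"tz":0,"turn":0,"hand":100},{"tx":0.05,"ty":0,"tz":0,"turn":0,"hand":100},{"tx":0,"ty":0,"tz":0,"turn":0,"hand":100}]' 25
python3 - <<'E'
from h import *
im=shot("top"); s=shot("side")
for b in boats(im): 
    if b[1]>-.5: print(b.round(3))
a=cv2.resize(im[110:210,260:360],None,fx=4,fy=4,interpolation=2)
b=cv2.resize(s[150:250,320:420],None,fx=4,fy=4,interpolation=2)
cv2.imwrite("pics/c5.png",np.hstack([a,b]))
to(0.599,-0.250,0.10,0.868-np.pi/2)
E
```

```text
clock: 28.72
position: [0.6482, -0.0178, 0.1002]
orientation: [0.608, 0.794, -0.0, 0.0]
wrist_force: [-3.3, 0.3, 4.7]
opening: 0.639
clock: 29.35
position: [0.647, -0.0176, 0.1588]
orientation: [0.608, 0.794, -0.001, -0.002]
wrist_force: [0.5, 0.2, 0.5]
opening: 0.995
clock: 29.98
position: [0.5996, 0.16, 0.1794]
orientation: [0.606, 0.795, 0.0, -0.0]
wrist_force: [-0.5, 1.0, 0.5]
opening: 1.005
[5.27000e-01 1.00000e-02 1.84000e+00 1.26000e-01 5.60000e-02 2.99316e+02
 1.92691e+02]
[ 5.99000e-01 -2.50000e-01  8.67000e-01  1.28000e-01  6.10000e-02
  3.89241e+02  1.68503e+02]
[ 6.59000e-01 -1.60000e-02  1.85100e+00  1.39000e-01  8.10000e-02
  3.07719e+02  1.47041e+02]
tx -0.3923 ty -0.1083 tz 0.0794 | after turn 0.967 (turn then: tx -0.3117 ty 0.2616 tz 0.0795) alt turn -2.174  q6 -0.19 clock 30.1 pos [0.6009 0.1569 0.1793] op 1.006 F [-0.  -0.6 -0.4]
```

View pics/c5.png

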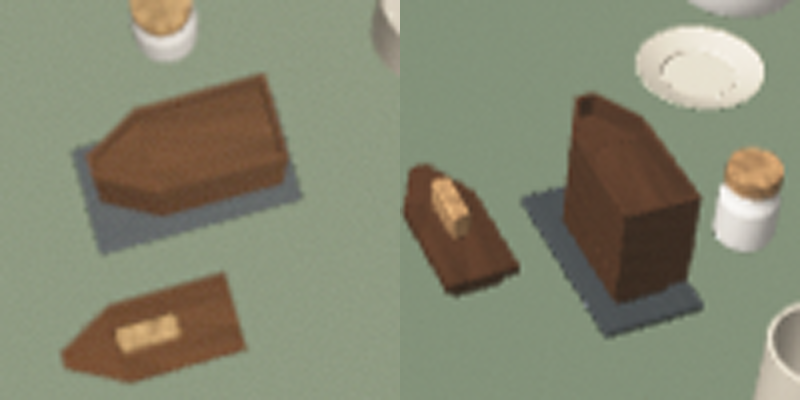

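```bash

python3 -m jog '[{"tx":-0.056,"ty":-0.0155,"tz":0,"turn":0,"hand":100},{"tx":-0.056,"ty":-0.0155,"tz":0,"turn":0,"hand":100},{"tx":-0.056,"ty":-0.0155,"tz":0,"turn":0,"hand":100},{"tx":-0.056,"ty":-0.0155,"tz":0,"turn":0,"hand":100},{"tx":-0.056,"ty":-0.0155,"tz":0,"turn":0,"hand":100}]' 25 >/dev/null
python3 -m jog '[{"tx":-0.056,"ty":-0.0155,"tz":0,"turn":0,"hand":100},{"tx":-0.056,"ty":-0.0155,"tz":0,"turn":0,"hand":100},{"tx":0,"ty":0,"tz":0.02,"turn":0.162,"hand":100},{"tx":0,"ty":0,"tz":0.02,"turn":0.161,"hand":100},{"tx":0,"ty":0,"tz":0.02,"turn":0.161,"hand":100}]' 25 >/dev/null
python3 -m jog '[{"tx":0,"ty":0,"tz":0.019,"turn":0.161,"hand":100},{"tx":0,"ty":0,"tz":0,"turn":0.161,"hand":100},{"tx":0,"ty":0,"tz":0,"turn":0.161,"hand":100},{"tx":0,"ty":0,"tz":0,"turn":0,"hand":100},{"tx":0,"ty":0,"tz":0,"turn":0,"hand":100}]' 25
python3 - <<'E'
from h import *
im=shot("top")
for b in boats(im): 
    if b[1]>-.5: print(b.round(3))
to(0.599,-0.250,0.0235,0.868-np.pi/2)
E
```

```text
clock: 31.95
position: [0.5982, -0.2514, 0.1001]
orientation: [0.907, 0.421, -0.0, 0.0]
wrist_force: [-0.5, -0.3, -0.2]
opening: 1.002
[5.27000e-01 9.00000e-03 1.84500e+00 1.26000e-01 5.70000e-02 2.99397e+02
 1.92710e+02]
[ 6.59000e-01 -1.60000e-02  1.85600e+00  1.39000e-01  8.10000e-02
  3.07770e+02  1.47044e+02]
tx 0.0014 ty -0.0002 tz 0.0766 | after turn -0.000 (turn then: tx 0.0014 ty -0.0002 tz 0.0766) alt turn 3.141  q6 0.13 clock 32.0 pos [ 0.5982 -0.2512  0.1001] op 0.998 F [-0.7 -0.3 -0.3]
```

```bash

python3 -m jog '[{"tx":0.001,"ty":0,"tz":0.03,"turn":0,"hand":100},{"tx":0,"ty":0,"tz":0.028,"turn":0,"hand":100},{"tx":0,"ty":0,"tz":0.013,"turn":0,"hand":100},{"tx":0,"ty":0,"tz":0.006,"turn":0,"hand":100},{"tx":0,"ty":0,"tz":0,"turn":0,"hand":40}]' 25
python3 -m jog '[{"tx":0,"ty":0,"tz":0,"turn":0,"hand":40},{"tx":0,"ty":0,"tz":0,"turn":0,"hand":40},{"tx":0,"ty":0,"tz":0,"turn":0,"hand":40},{"tx":0,"ty":0,"tz":0,"turn":0,"hand":40},{"tx":0,"ty":0,"tz":0,"turn":0,"hand":40}]' 25
python3 -m jog '[{"tx":0,"ty":0,"tz":-0.02,"turn":0,"hand":40},{"tx":0,"ty":0,"tz":-0.04,"turn":0,"hand":40},{"tx":0,"ty":0,"tz":-0.05,"turn":0,"hand":40},{"tx":0,"ty":0,"tz":-0.05,"turn":0,"hand":40},{"tx":0,"ty":0,"tz":0,"turn":0,"hand":40}]' 25
python3 - <<'E'
from h import *
to(0.6485,-0.0167,0.122,0.263)
E
```

```text
clock: 32.62
position: [0.5994, -0.2502, 0.0234]
orientation: [0.908, 0.42, 0.0, 0.0]
wrist_force: [0.4, -0.9, -0.6]
opening: 0.924
clock: 33.25
position: [0.5994, -0.25, 0.0235]
orientation: [0.908, 0.42, 0.0, 0.0]
wrist_force: [-0.9, 0.4, 3.9]
opening: 0.64
clock: 33.88
position: [0.6017, -0.2515, 0.1895]
orientation: [0.908, 0.42, 0.003, 0.005]
wrist_force: [0.1, 0.2, -2.2]
opening: 0.634
tx 0.2092 ty -0.1171 tz 0.0665 | after turn -0.967 (turn then: tx 0.2145 ty 0.1055 tz 0.0690) alt turn 2.175  q6 0.13 clock 33.9 pos [ 0.6017 -0.2515  0.1895] op 0.634 F [ 0.1  0.2 -2.2]
```

```bash

python3 -m jog '[{"tx":0.042,"ty":-0.0235,"tz":0,"turn":0,"hand":40},{"tx":0.042,"ty":-0.0235,"tz":0,"turn":0,"hand":40},{"tx":0.042,"ty":-0.0235,"tz":0,"turn":0,"hand":40},{"tx":0.042,"ty":-0.0235,"tz":0,"turn":0,"hand":40},{"tx":0.041,"ty":-0.023,"tz":0,"turn":0,"hand":40}]' 25 >/dev/null
python3 -m jog '[{"tx":0,"ty":0,"tz":0.004,"turn":-0.162,"hand":40},{"tx":0,"ty":0,"tz":0.004,"turn":-0.161,"hand":40},{"tx":0,"ty":0,"tz":0.004,"turn":-0.161,"hand":40},{"tx":0,"ty":0,"tz":0.004,"turn":-0.161,"hand":40},{"tx":0,"ty":0,"tz":0.004,"turn":-0.161,"hand":40}]' 25 >/dev/null
python3 -m jog '[{"tx":0,"ty":0,"tz":0,"turn":-0.161,"hand":40},{"tx":0,"ty":0,"tz":0.005,"turn":0,"hand":40},{"tx":0,"ty":0,"tz":0,"turn":0,"hand":40},{"tx":0,"ty":0,"tz":0,"turn":0,"hand":40},{"tx":0,"ty":0,"tz":0,"turn":0,"hand":40}]' 25
python3 - <<'E'
from h import *
to(0.6485,-0.0172,0.1195,0.263)
E
```

```text
clock: 35.75
position: [0.6452, -0.0149, 0.158]
orientation: [0.609, 0.794, 0.0, 0.0]
wrist_force: [0.4, 0.4, -1.8]
opening: 0.635
tx -0.0031 ty 0.0026 tz 0.0385 | after turn -0.001 (turn then: tx -0.0031 ty 0.0026 tz 0.0385) alt turn 3.141  q6 -0.46 clock 35.8 pos [ 0.6452 -0.0149  0.158 ] op 0.635 F [ 0.4  0.4 -1.8]
```

```bash

python3 -m jog '[{"tx":-0.003,"ty":0.0026,"tz":0.01,"turn":0,"hand":40},{"tx":0,"ty":0,"tz":0.01,"turn":0,"hand":40},{"tx":0,"ty":0,"tz":0.01,"turn":0,"hand":40},{"tx":0,"ty":0,"tz":0.006,"turn":0,"hand":40},{"tx":0,"ty":0,"tz":0.002,"turn":0,"hand":40}]' 25
python3 -m jog '[{"tx":0,"ty":0,"tz":0.0015,"turn":0,"hand":40},{"tx":0,"ty":0,"tz":0,"turn":0,"hand":40},{"tx":0,"ty":0,"tz":0,"turn":0,"hand":40},{"tx":0,"ty":0,"tz":0,"turn":0,"hand":40},{"tx":0,"ty":0,"tz":0,"turn":0,"hand":40}]' 25
```

```text
clock: 36.38
position: [0.6482, -0.0171, 0.1196]
orientation: [0.608, 0.794, -0.0, -0.0]
wrist_force: [-1.8, -0.3, 1.9]
opening: 0.635
clock: 37.0
position: [0.6488, -0.0172, 0.1196]
orientation: [0.608, 0.794, 0.0, 0.0]
wrist_force: [-4.2, -0.0, 5.2]
opening: 0.633
```

```bash

python3 -m jog '[{"tx":0,"ty":0,"tz":0,"turn":0,"hand":100},{"tx":0,"ty":0,"tz":0,"turn":0,"hand":100},{"tx":0,"ty":0,"tz":0,"turn":0,"hand":100},{"tx":0,"ty":0,"tz":-0.03,"turn":0,"hand":100},{"tx":0,"ty":0,"tz":-0.04,"turn":0,"hand":100}]' 25
python3 -m jog '[{"tx":0.05,"ty":0,"tz":0,"turn":0,"hand":100},{"tx":0.05,"ty":0,"tz":0,"turn":0,"hand":100},{"tx":0.05,"ty":0,"tz":0,"turn":0,"hand":60},{"tx":0.05,"ty":0,"tz":0,"turn":0,"hand":60},{"tx":0,"ty":0,"tz":0,"turn":0,"hand":60}]' 25
python3 - <<'E'
from h import *
im=shot("top"); s=shot("side")
for b in boats(im,0.021): 
    if b[1]>-.5: print(b.round(3))
b=[b for b in boats(im,0.071)if b[1]>-.5 and b[0]>.6];print("stack",b)
a=cv2.resize(im[110:210,260:360],None,fx=4,fy=4,interpolation=2)
b=cv2.resize(s[150:250,320:420],None,fx=4,fy=4,interpolation=2)
cv2.imwrite("pics/c6.png",np.hstack([a,b]))
to(0.528,0.010,0.10,0.263)
E
```

```text
clock: 37.62
position: [0.6476, -0.017, 0.1877]
orientation: [0.608, 0.794, -0.001, -0.001]
wrist_force: [0.1, 0.0, 1.2]
opening: 0.997
clock: 38.25
position: [0.5954, 0.1788, 0.1883]
orientation: [0.607, 0.795, 0.0, -0.0]
wrist_force: [0.2, -0.4, 0.7]
opening: 0.716
[5.28000e-01 1.00000e-02 1.84000e+00 1.27000e-01 5.70000e-02 2.99279e+02
 1.92667e+02]
[ 6.64000e-01 -1.30000e-02  1.83800e+00  1.44000e-01  8.80000e-02
  3.06894e+02  1.45879e+02]
stack [array([ 6.52495425e-01, -1.50724639e-02,  1.83829521e+00,  1.37210545e-01,
        8.41700465e-02,  3.06894180e+02,  1.45879063e+02])]
tx -0.1425 ty -0.1094 tz 0.0884 | after turn 0.001 (turn then: tx -0.1426 ty -0.1093 tz 0.0884) alt turn -3.141  q6 -0.16 clock 38.4 pos [0.5965 0.1761 0.1883] op 0.634 F [0.4 0.2 0. ]
```

View pics/c6.png

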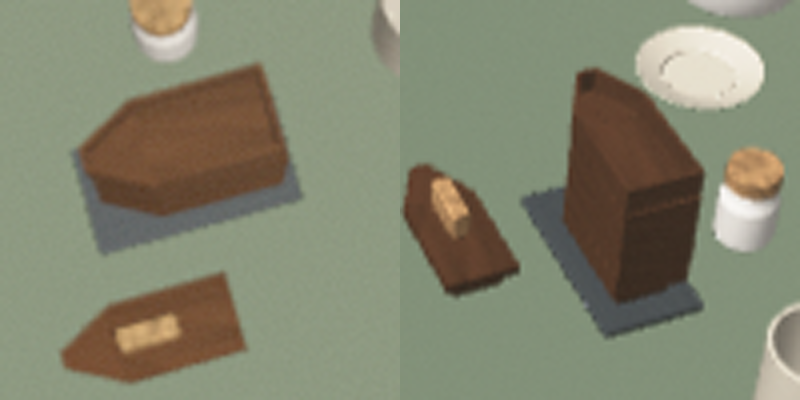

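```bash

python3 -m jog '[{"tx":-0.036,"ty":-0.0275,"tz":0,"turn":0,"hand":60},{"tx":-0.036,"ty":-0.0275,"tz":0,"turn":0,"hand":60},{"tx":-0.036,"ty":-0.0275,"tz":0,"turn":0,"hand":60},{"tx":-0.0345,"ty":-0.027,"tz":0.02,"turn":0,"hand":60},{"tx":0,"ty":0,"tz":0.06,"turn":0,"hand":60}]' 25 >/dev/null
python3 -m jog '[{"tx":0,"ty":0,"tz":0,"turn":0,"hand":60},{"tx":0,"ty":0,"tz":0,"turn":0,"hand":60},{"tx":0,"ty":0,"tz":0,"turn":0,"hand":60},{"tx":0,"ty":0,"tz":0,"turn":0,"hand":60},{"tx":0,"ty":0,"tz":0,"turn":0,"hand":60}]' 25 
python3 - <<'E'
from h import *
s=shot("side","side7")
to(0.528,0.010,0.0315,0.263)
E
```

```text
clock: 39.6
position: [0.5283, 0.0101, 0.1093]
orientation: [0.608, 0.794, 0.0, 0.001]
wrist_force: [0.9, 0.3, -0.2]
opening: 0.602
tx -0.0000 ty -0.0002 tz 0.0776 | after turn 0.000 (turn then: tx -0.0000 ty -0.0002 tz 0.0776) alt turn -3.141  q6 -0.46 clock 39.6 pos [0.5281 0.0101 0.1091] op 0.603 F [-0.2 -0.2 -0. ]
```

```bash

python3 -m jog '[{"tx":0,"ty":0,"tz":0.03,"turn":0,"hand":60},{"tx":0,"ty":0,"tz":0.03,"turn":0,"hand":60},{"tx":0,"ty":0,"tz":0.012,"turn":0,"hand":60},{"tx":0,"ty":0,"tz":0.005,"turn":0,"hand":60},{"tx":0,"ty":0,"tz":0,"turn":0,"hand":60}]' 25
python3 -m jog '[{"tx":0,"ty":0,"tz":0,"turn":0,"hand":5},{"tx":0,"ty":0,"tz":0,"turn":0,"hand":5},{"tx":0,"ty":0,"tz":0,"turn":0,"hand":5},{"tx":0,"ty":0,"tz":0,"turn":0,"hand":5},{"tx":0,"ty":0,"tz":0,"turn":0,"hand":5}]' 25
python3 -m jog '[{"tx":0,"ty":0,"tz":-0.03,"turn":0,"hand":5},{"tx":0,"ty":0,"tz":-0.045,"turn":0,"hand":5},{"tx":0,"ty":0,"tz":-0.045,"turn":0,"hand":5},{"tx":0,"ty":0,"tz":-0.045,"turn":0,"hand":5},{"tx":0,"ty":0,"tz":0,"turn":0,"hand":5}]' 25
python3 - <<'E'
from h import *
to(0.6487,-0.0170,0.1495,0.263)
E
```

```text
clock: 40.28
position: [0.5281, 0.0099, 0.0319]
orientation: [0.608, 0.794, 0.0, 0.0]
wrist_force: [-0.8, 0.2, -0.9]
opening: 0.598
clock: 40.9
position: [0.528, 0.0099, 0.0317]
orientation: [0.608, 0.794, 0.0, 0.0]
wrist_force: [0.5, 1.5, 0.5]
opening: 0.17
clock: 41.52
position: [0.5302, 0.0096, 0.2006]
orientation: [0.608, 0.794, 0.002, 0.004]
wrist_force: [-0.3, -0.9, -1.3]
opening: 0.167
tx -0.0563 ty 0.1072 tz 0.0521 | after turn 0.000 (turn then: tx -0.0563 ty 0.1072 tz 0.0521) alt turn -3.141  q6 -0.46 clock 41.5 pos [0.5302 0.0096 0.2006] op 0.167 F [-0.3 -0.9 -1.3]
```

```bash

python3 -m jog '[{"tx":-0.014,"ty":0.027,"tz":0,"turn":0,"hand":5},{"tx":-0.014,"ty":0.027,"tz":0,"turn":0,"hand":5},{"tx":-0.014,"ty":0.027,"tz":0,"turn":0,"hand":5},{"tx":-0.0143,"ty":0.0262,"tz":0,"turn":0,"hand":5},{"tx":0,"ty":0,"tz":0.01,"turn":0,"hand":5}]' 25 >/dev/null
python3 -m jog '[{"tx":0,"ty":0,"tz":0.015,"turn":0,"hand":5},{"tx":0,"ty":0,"tz":0,"turn":0,"hand":5},{"tx":0,"ty":0,"tz":0,"turn":0,"hand":5},{"tx":0,"ty":0,"tz":0,"turn":0,"hand":5},{"tx":0,"ty":0,"tz":0,"turn":0,"hand":5}]' 25 
python3 - <<'E'
from h import *
s=shot("side","side8")
to(0.6487,-0.0170,0.1497,0.263)
E
```

```text
clock: 42.78
position: [0.6461, -0.0165, 0.1721]
orientation: [0.608, 0.794, 0.0, 0.0]
wrist_force: [-0.7, -0.3, -1.1]
opening: 0.172
tx -0.0011 ty 0.0024 tz 0.0223 | after turn 0.000 (turn then: tx -0.0011 ty 0.0024 tz 0.0223) alt turn -3.142  q6 -0.46 clock 42.8 pos [ 0.6461 -0.0166  0.172 ] op 0.166 F [-0.5  0.4 -0.7]
```

```bash

python3 -m jog '[{"tx":-0.001,"ty":0.0024,"tz":0.003,"turn":0,"hand":5},{"tx":0,"ty":0,"tz":0.008,"turn":0,"hand":5},{"tx":0,"ty":0,"tz":0.006,"turn":0,"hand":5},{"tx":0,"ty":0,"tz":0.003,"turn":0,"hand":5},{"tx":0,"ty":0,"tz":0.002,"turn":0,"hand":5}]' 25
python3 -m jog '[{"tx":0,"ty":0,"tz":0.001,"turn":0,"hand":5},{"tx":0,"ty":0,"tz":0,"turn":0,"hand":5},{"tx":0,"ty":0,"tz":0,"turn":0,"hand":5},{"tx":0,"ty":0,"tz":0,"turn":0,"hand":5},{"tx":0,"ty":0,"tz":0,"turn":0,"hand":5}]' 25
```

```text
clock: 43.45
position: [0.6484, -0.0168, 0.1497]
orientation: [0.608, 0.794, -0.0, -0.0]
wrist_force: [-3.3, 1.2, 5.7]
opening: 0.165
clock: 44.08
position: [0.6486, -0.0169, 0.1497]
orientation: [0.608, 0.794, 0.0, 0.0]
wrist_force: [-3.6, 0.1, 5.1]
opening: 0.169
```

```bash

python3 -m jog '[{"tx":0,"ty":0,"tz":0,"turn":0,"hand":50},{"tx":0,"ty":0,"tz":0,"turn":0,"hand":50},{"tx":0,"ty":0,"tz":0,"turn":0,"hand":50},{"tx":0,"ty":0,"tz":-0.03,"turn":0,"hand":50},{"tx":0,"ty":0,"tz":-0.05,"turn":0,"hand":32}]' 25
python3 - <<'E'
from h import *
to(0.431,-0.3135,0.20,0.263)
E
```

```text
clock: 44.7
position: [0.6471, -0.0167, 0.2267]
orientation: [0.608, 0.794, -0.001, -0.002]
wrist_force: [0.7, -0.4, 0.5]
opening: 0.426
tx -0.2305 ty -0.2857 tz 0.0275 | after turn -0.000 (turn then: tx -0.2305 ty -0.2857 tz 0.0275) alt turn 3.141  q6 -0.46 clock 44.7 pos [ 0.6471 -0.0167  0.2267] op 0.426 F [ 0.7 -0.4  0.5]
```

```bash

python3 -m jog '[{"tx":-0.029,"ty":-0.036,"tz":0,"turn":0,"hand":32},{"tx":-0.029,"ty":-0.036,"tz":0,"turn":0,"hand":32},{"tx":-0.029,"ty":-0.036,"tz":0,"turn":0,"hand":32},{"tx":-0.029,"ty":-0.036,"tz":0,"turn":0,"hand":32},{"tx":-0.029,"ty":-0.036,"tz":0,"turn":0,"hand":32}]' >/dev/null
python3 -m jog '[{"tx":-0.029,"ty":-0.036,"tz":0,"turn":0,"hand":32},{"tx":-0.029,"ty":-0.036,"tz":0,"turn":0,"hand":32},{"tx":-0.0275,"ty":-0.034,"tz":0,"turn":0,"hand":32},{"tx":0,"ty":0,"tz":0.03,"turn":0,"hand":32},{"tx":0,"ty":0,"tz":0,"turn":0,"hand":32}]' 
python3 - <<'E'
from h import *
im=shot("top"); s=shot("side")
a=cv2.resize(s[240:340,250:350],None,fx=4,fy=4,interpolation=2)
b=cv2.resize(s[150:250,320:420],None,fx=4,fy=4,interpolation=2)
cv2.imwrite("pics/c7.png",np.hstack([a,b]))
to(0.431,-0.3135,0.102,0.263)
E
```

```text
clock: 45.95
position: [0.4309, -0.313, 0.1962]
orientation: [0.609, 0.793, 0.0, -0.002]
wrist_force: [-0.3, -0.1, 0.8]
opening: 0.322
tx 0.0006 ty -0.0014 tz 0.0968 | after turn 0.000 (turn then: tx 0.0006 ty -0.0014 tz 0.0968) alt turn -3.141  q6 -1.10 clock 46.0 pos [ 0.4325 -0.3137  0.1988] op 0.318 F [ 0.  -0.6 -0.4]
```

View pics/c7.png

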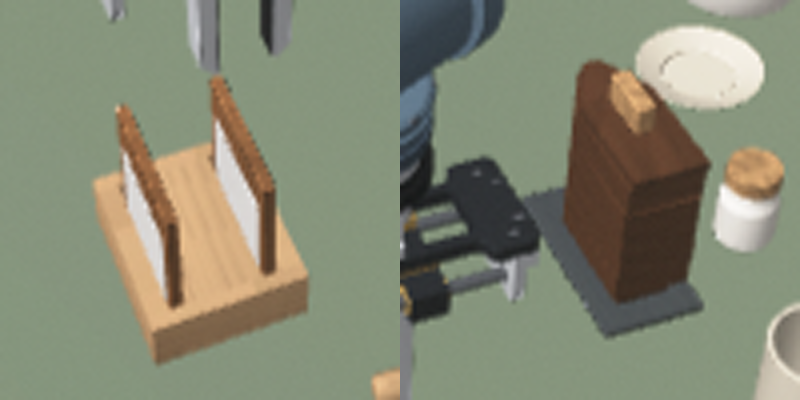

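```bash

python3 -m jog '[{"tx":0.0005,"ty":-0.001,"tz":0.03,"turn":0,"hand":32},{"tx":0,"ty":0,"tz":0.03,"turn":0,"hand":32},{"tx":0,"ty":0,"tz":0.025,"turn":0,"hand":32},{"tx":0,"ty":0,"tz":0.01,"turn":0,"hand":32},{"tx":0,"ty":0,"tz":0,"turn":0,"hand":32}]' 25
python3 -m jog '[{"tx":0,"ty":0,"tz":0,"turn":0,"hand":2},{"tx":0,"ty":0,"tz":0,"turn":0,"hand":2},{"tx":0,"ty":0,"tz":0,"turn":0,"hand":2},{"tx":0,"ty":0,"tz":0,"turn":0,"hand":2},{"tx":0,"ty":0,"tz":0,"turn":0,"hand":2}]' 25
python3 -m jog '[{"tx":0,"ty":0,"tz":-0.015,"turn":0,"hand":2},{"tx":0,"ty":0,"tz":-0.02,"turn":0,"hand":2},{"tx":0,"ty":0,"tz":-0.02,"turn":0,"hand":2},{"tx":0,"ty":0,"tz":-0.025,"turn":0,"hand":2},{"tx":0,"ty":0,"tz":-0.025,"turn":0,"hand":2}]' 25
python3 -m jog '[{"tx":0,"ty":0,"tz":-0.03,"turn":0,"hand":2},{"tx":0,"ty":0,"tz":-0.03,"turn":0,"hand":2},{"tx":0,"ty":0,"tz":0,"turn":0,"hand":2},{"tx":0,"ty":0,"tz":0,"turn":0,"hand":2},{"tx":0,"ty":0,"tz":0,"turn":0,"hand":2}]' 25
python3 - <<'E'
from h import *
s=manip.observe();print(s["q"].round(2))
to(0.4549,0.3437,0.24,0.213)
E
```

```text
clock: 46.68
position: [0.4316, -0.3136, 0.104]
orientation: [0.608, 0.794, -0.0, 0.0]
wrist_force: [0.7, 0.5, 0.1]
opening: 0.321
clock: 47.3
position: [0.4317, -0.314, 0.1043]
orientation: [0.608, 0.794, -0.0, 0.001]
wrist_force: [0.2, 1.1, 4.8]
opening: 0.082
clock: 47.92
position: [0.4307, -0.3133, 0.2094]
orientation: [0.608, 0.794, -0.0, -0.0]
wrist_force: [0.5, -0.2, -0.3]
opening: 0.083
clock: 48.55
position: [0.4305, -0.3129, 0.2665]
orientation: [0.608, 0.794, 0.0, -0.002]
wrist_force: [-0.8, -0.1, -0.8]
opening: 0.084
[-0.84 -0.08  1.79 -0.    1.43 -1.1 ]
tx 0.6276 ty 0.1943 tz 0.0281 | after turn 0.050 (turn then: tx 0.6365 ty 0.1627 tz 0.0281) alt turn -3.092  q6 -1.10 clock 48.5 pos [ 0.4305 -0.3129  0.2665] op 0.084 F [-0.8 -0.1 -0.8]
```

```bash

python3 -m jog '[{"tx":0.03,"ty":0.009,"tz":0,"turn":0,"hand":2},{"tx":0.045,"ty":0.014,"tz":0,"turn":0,"hand":2},{"tx":0.052,"ty":0.0165,"tz":0,"turn":0,"hand":2},{"tx":0.052,"ty":0.0165,"tz":0,"turn":0,"hand":2},{"tx":0.052,"ty":0.0165,"tz":0,"turn":0,"hand":2}]' 25 >/dev/null
python3 -m jog '[{"tx":0.052,"ty":0.0165,"tz":0,"turn":0,"hand":2},{"tx":0.052,"ty":0.0165,"tz":0,"turn":0,"hand":2},{"tx":0.052,"ty":0.0165,"tz":0,"turn":0,"hand":2},{"tx":0.052,"ty":0.0165,"tz":0,"turn":0,"hand":2},{"tx":0.052,"ty":0.0165,"tz":0,"turn":0,"hand":2}]' 25 >/dev/null
python3 -m jog '[{"tx":0.052,"ty":0.0145,"tz":0,"turn":0,"hand":2},{"tx":0.045,"ty":0.013,"tz":0,"turn":0,"hand":2},{"tx":0.037,"ty":0.011,"tz":0,"turn":0,"hand":2},{"tx":0,"ty":0,"tz":0,"turn":0.05,"hand":2},{"tx":0,"ty":0,"tz":0,"turn":0,"hand":2}]' 25
python3 - <<'E'
from h import *
im=shot("top"); s=shot("side")
a=cv2.resize(s[90:190,240:340],None,fx=4,fy=4,interpolation=2)
b=cv2.resize(im[180:280,130:230],None,fx=4,fy=4,interpolation=2)
cv2.imwrite("pics/c8.png",np.hstack([a,b]))
to(0.4549,0.3437,0.105,0.213)
E
```

```text
clock: 50.42
position: [0.4549, 0.3403, 0.267]
orientation: [0.627, 0.779, -0.001, -0.0]
wrist_force: [-0.0, 0.4, -1.6]
opening: 0.085
tx 0.0040 ty 0.0007 tz 0.1626 | after turn 0.000 (turn then: tx 0.0040 ty 0.0007 tz 0.1626) alt turn -3.141  q6 0.23 clock 50.5 pos [0.4553 0.3398 0.2676] op 0.082 F [-0.7  0.1  0. ]
```

View pics/c8.png

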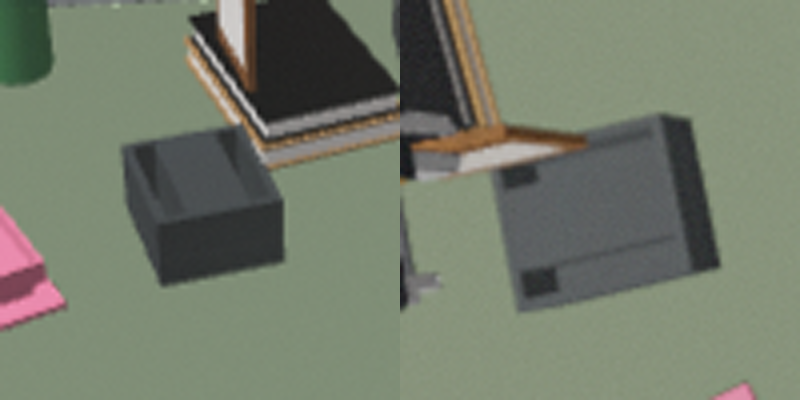

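```bash

python3 -m jog '[{"tx":0.004,"ty":0.0007,"tz":0.03,"turn":0,"hand":2},{"tx":0,"ty":0,"tz":0.03,"turn":0,"hand":2},{"tx":0,"ty":0,"tz":0.025,"turn":0,"hand":2},{"tx":0,"ty":0,"tz":0,"turn":0,"hand":2},{"tx":0,"ty":0,"tz":0,"turn":0,"hand":2}]' 25
python3 - <<'E'
from h import *
im=shot("top"); s=shot("side")
a=cv2.resize(s[90:190,240:340],None,fx=4,fy=4,interpolation=2)
b=cv2.resize(im[180:280,130:230],None,fx=4,fy=4,interpolation=2)
cv2.imwrite("pics/c9.png",np.hstack([a,b]))
to(0.4549,0.3437,0.105,0.213)
E
```

```text
clock: 51.15
position: [0.456, 0.3442, 0.1847]
orientation: [0.628, 0.778, 0.001, 0.0]
wrist_force: [-0.1, 0.0, -1.1]
opening: 0.078
tx -0.0006 ty -0.0017 tz 0.0802 | after turn -0.000 (turn then: tx -0.0006 ty -0.0017 tz 0.0802) alt turn 3.141  q6 0.24 clock 51.2 pos [0.4563 0.3445 0.1852] op 0.079 F [-0.4  0.7 -1.1]
```

View pics/c9.png

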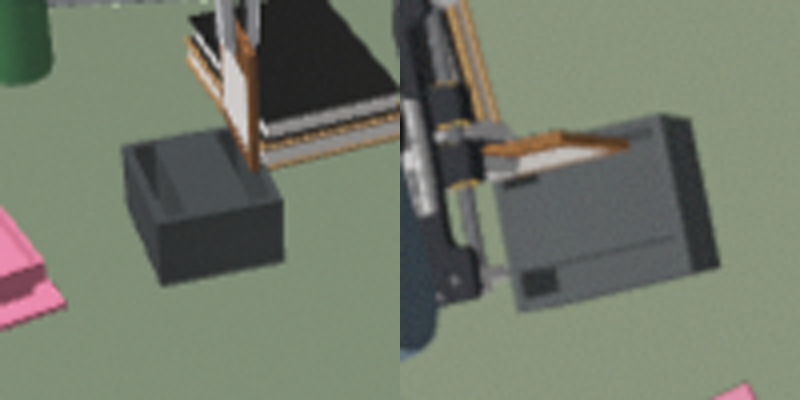

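```bash

python3 -m jog '[{"tx":0,"ty":-0.0017,"tz":0.01,"turn":0,"hand":2},{"tx":0,"ty":0,"tz":0.015,"turn":0,"hand":2},{"tx":0,"ty":0,"tz":0.015,"turn":0,"hand":2},{"tx":0,"ty":0,"tz":0.01,"turn":0,"hand":2},{"tx":0,"ty":0,"tz":0,"turn":0,"hand":2}]' 25
python3 -m jog '[{"tx":0,"ty":0,"tz":0.01,"turn":0,"hand":2},{"tx":0,"ty":0,"tz":0.01,"turn":0,"hand":2},{"tx":0,"ty":0,"tz":0.007,"turn":0,"hand":2},{"tx":0,"ty":0,"tz":0.003,"turn":0,"hand":2},{"tx":0,"ty":0,"tz":0,"turn":0,"hand":2}]' 25
```

```text
clock: 51.88
position: [0.453, 0.3436, 0.132]
orientation: [0.628, 0.778, -0.001, -0.001]
wrist_force: [-0.9, 0.0, -0.5]
opening: 0.086
clock: 52.5
position: [0.4543, 0.3441, 0.1043]
orientation: [0.628, 0.778, 0.0, 0.0]
wrist_force: [-1.2, -1.0, 3.3]
opening: 0.086
```

```bash

python3 -m jog '[{"tx":0,"ty":0,"tz":0,"turn":0,"hand":30},{"tx":0,"ty":0,"tz":0,"turn":0,"hand":30},{"tx":0,"ty":0,"tz":-0.02,"turn":0,"hand":32},{"tx":0,"ty":0,"tz":-0.04,"turn":0,"hand":32},{"tx":0,"ty":0,"tz":-0.04,"turn":0,"hand":32}]' 25
python3 - <<'E'
from h import *
to(0.3738,-0.3296,0.19,0.263)
E
```

```text
clock: 53.12
position: [0.4538, 0.344, 0.2059]
orientation: [0.628, 0.778, 0.0, 0.0]
wrist_force: [1.0, 1.2, 0.1]
opening: 0.318
tx -0.6415 ty -0.2206 tz 0.0155 | after turn -0.050 (turn then: tx -0.6296 ty -0.2524 tz 0.0155) alt turn 3.092  q6 0.24 clock 53.1 pos [0.4538 0.344  0.2059] op 0.318 F [1.  1.2 0.1]
```

```bash

python3 -m jog '[{"tx":-0.04,"ty":-0.014,"tz":0,"turn":0,"hand":32},{"tx":-0.05,"ty":-0.017,"tz":0,"turn":0,"hand":32},{"tx":-0.05,"ty":-0.017,"tz":0,"turn":0,"hand":32},{"tx":-0.05,"ty":-0.017,"tz":0,"turn":0,"hand":32},{"tx":-0.05,"ty":-0.017,"tz":0,"turn":0,"hand":32}]' >/dev/null
python3 -m jog '[{"tx":-0.05,"ty":-0.017,"tz":0,"turn":0,"hand":32},{"tx":-0.05,"ty":-0.017,"tz":0,"turn":0,"hand":32},{"tx":-0.05,"ty":-0.017,"tz":0,"turn":0,"hand":32},{"tx":-0.05,"ty":-0.017,"tz":0,"turn":0,"hand":32},{"tx":-0.05,"ty":-0.017,"tz":0,"turn":0,"hand":32}]' >/dev/null
python3 -m jog '[{"tx":-0.05,"ty":-0.018,"tz":0,"turn":0,"hand":32},{"tx":-0.05,"ty":-0.018,"tz":0,"turn":0,"hand":32},{"tx":-0.05,"ty":-0.0185,"tz":0,"turn":-0.05,"hand":32},{"tx":0,"ty":0,"tz":0,"turn":0,"hand":32},{"tx":0,"ty":0,"tz":0,"turn":0,"hand":32}]' 
python3 - <<'E'
from h import *
to(0.3738,-0.3296,0.104,0.263)
E
```

```text
clock: 55.0
position: [0.3726, -0.3282, 0.2042]
orientation: [0.608, 0.794, 0.0, 0.0]
wrist_force: [-0.0, 0.4, -0.1]
opening: 0.32
tx -0.0016 ty 0.0008 tz 0.1002 | after turn -0.000 (turn then: tx -0.0016 ty 0.0008 tz 0.1002) alt turn 3.141  q6 -1.21 clock 55.0 pos [ 0.3726 -0.3282  0.2042] op 0.320 F [-0.   0.4 -0.1]
```

```bash

python3 -m jog '[{"tx":-0.0016,"ty":0.0008,"tz":0.03,"turn":0,"hand":32},{"tx":0,"ty":0,"tz":0.03,"turn":0,"hand":32},{"tx":0,"ty":0,"tz":0.028,"turn":0,"hand":32},{"tx":0,"ty":0,"tz":0.012,"turn":0,"hand":32},{"tx":0,"ty":0,"tz":0,"turn":0,"hand":32}]' 25
python3 -m jog '[{"tx":0,"ty":0,"tz":0,"turn":0,"hand":2},{"tx":0,"ty":0,"tz":0,"turn":0,"hand":2},{"tx":0,"ty":0,"tz":0,"turn":0,"hand":2},{"tx":0,"ty":0,"tz":0,"turn":0,"hand":2},{"tx":0,"ty":0,"tz":0,"turn":0,"hand":2}]' 25
python3 -m jog '[{"tx":0,"ty":0,"tz":-0.015,"turn":0,"hand":2},{"tx":0,"ty":0,"tz":-0.02,"turn":0,"hand":2},{"tx":0,"ty":0,"tz":-0.02,"turn":0,"hand":2},{"tx":0,"ty":0,"tz":-0.025,"turn":0,"hand":2},{"tx":0,"ty":0,"tz":-0.025,"turn":0,"hand":2}]' 25
python3 -m jog '[{"tx":0,"ty":0,"tz":-0.03,"turn":0,"hand":2},{"tx":0,"ty":0,"tz":-0.03,"turn":0,"hand":2},{"tx":0,"ty":0,"tz":0,"turn":0,"hand":2},{"tx":0,"ty":0,"tz":0,"turn":0,"hand":2},{"tx":0,"ty":0,"tz":0,"turn":0,"hand":2}]' 25
python3 - <<'E'
from h import *
to(0.3807,0.3275,0.24,0.213)
E
```

```text
clock: 55.62
position: [0.3738, -0.3288, 0.1034]
orientation: [0.608, 0.794, 0.0, -0.0]
wrist_force: [0.3, -0.8, 1.1]
opening: 0.321
clock: 56.25
position: [0.3742, -0.3303, 0.1044]
orientation: [0.608, 0.794, -0.0, 0.001]
wrist_force: [0.7, 1.1, 5.2]
opening: 0.078
clock: 56.88
position: [0.3733, -0.3295, 0.2094]
orientation: [0.608, 0.794, -0.0, -0.0]
wrist_force: [-0.5, 0.8, -1.1]
opening: 0.086
clock: 57.5
position: [0.3731, -0.3291, 0.2666]
orientation: [0.608, 0.794, 0.0, -0.002]
wrist_force: [0.2, -0.2, -0.9]
opening: 0.08
tx 0.6319 ty 0.1780 tz 0.0283 | after turn 0.050 (turn then: tx 0.6400 ty 0.1462 tz 0.0283) alt turn -3.092  q6 -1.21 clock 57.5 pos [ 0.3731 -0.3291  0.2666] op 0.080 F [ 0.2 -0.2 -0.9]
```

```bash

python3 -m jog '[{"tx":0.035,"ty":0.012,"tz":0,"turn":0,"hand":2},{"tx":0.045,"ty":0.017,"tz":0,"turn":0,"hand":2},{"tx":0.05,"ty":0.02,"tz":0,"turn":0,"hand":2},{"tx":0.05,"ty":0.02,"tz":0,"turn":0,"hand":2},{"tx":0.05,"ty":0.02,"tz":0,"turn":0,"hand":2}]' 25 >/dev/null
python3 -m jog '[{"tx":0.052,"ty":0.0137,"tz":0,"turn":0,"hand":2},{"tx":0.052,"ty":0.0137,"tz":0,"turn":0,"hand":2},{"tx":0.052,"ty":0.0137,"tz":0,"turn":0,"hand":2},{"tx":0.052,"ty":0.0137,"tz":0,"turn":0,"hand":2},{"tx":0.052,"ty":0.0137,"tz":0,"turn":0,"hand":2}]' 25 >/dev/null
python3 -m jog '[{"tx":0.05,"ty":0.007,"tz":0,"turn":0,"hand":2},{"tx":0.05,"ty":0.007,"tz":0,"turn":0,"hand":2},{"tx":0.042,"ty":0.0065,"tz":0,"turn":0.05,"hand":2},{"tx":0,"ty":0,"tz":0,"turn":0,"hand":2},{"tx":0,"ty":0,"tz":0,"turn":0,"hand":2}]' 25
python3 - <<'E'
from h import *
to(0.3807,0.3275,0.185,0.213)
E
```

```text
clock: 59.38
position: [0.3809, 0.3263, 0.2674]
orientation: [0.628, 0.778, -0.001, -0.0]
wrist_force: [-0.1, -0.6, -0.6]
opening: 0.085
tx 0.0013 ty 0.0002 tz 0.0824 | after turn 0.000 (turn then: tx 0.0013 ty 0.0002 tz 0.0824) alt turn -3.141  q6 0.27 clock 59.4 pos [0.3809 0.3263 0.2674] op 0.085 F [-0.1 -0.6 -0.6]
```

```bash

python3 -m jog '[{"tx":0.0013,"ty":0,"tz":0.03,"turn":0,"hand":2},{"tx":0,"ty":0,"tz":0.03,"turn":0,"hand":2},{"tx":0,"ty":0,"tz":0.025,"turn":0,"hand":2},{"tx":0,"ty":0,"tz":0,"turn":0,"hand":2},{"tx":0,"ty":0,"tz":0,"turn":0,"hand":2}]' 25
python3 - <<'E'
from h import *
im=shot("top"); s=shot("side")
a=cv2.resize(s[90:190,240:340],None,fx=4,fy=4,interpolation=2)
b=cv2.resize(im[180:280,130:230],None,fx=4,fy=4,interpolation=2)
cv2.imwrite("pics/c10.png",np.hstack([a,b]))
to(0.3807,0.3275,0.105,0.213)
E
```

```text
clock: 60.0
position: [0.3818, 0.3277, 0.1846]
orientation: [0.628, 0.778, 0.001, 0.0]
wrist_force: [0.1, -0.4, 0.1]
opening: 0.08
tx -0.0004 ty -0.0016 tz 0.0800 | after turn -0.001 (turn then: tx -0.0004 ty -0.0016 tz 0.0800) alt turn 3.141  q6 0.27 clock 60.1 pos [0.3819 0.3281 0.185 ] op 0.081 F [-0.4 -0.7 -0.5]
```

View pics/c10.png

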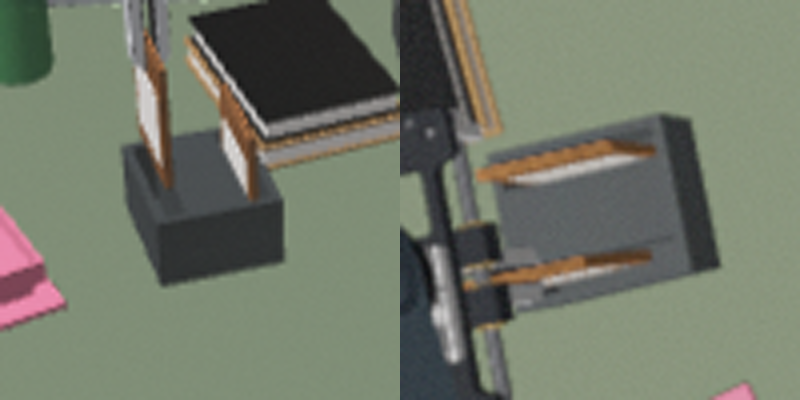

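Board 1 stands in the far pocket and board 2 hangs just above the near one, lined up.

```bash

python3 -m jog '[{"tx":0,"ty":-0.0016,"tz":0.01,"turn":0,"hand":2},{"tx":0,"ty":0,"tz":0.015,"turn":0,"hand":2},{"tx":0,"ty":0,"tz":0.015,"turn":0,"hand":2},{"tx":0,"ty":0,"tz":0.01,"turn":0,"hand":2},{"tx":0,"ty":0,"tz":0,"turn":0,"hand":2}]' 25
python3 -m jog '[{"tx":0,"ty":0,"tz":0.01,"turn":0,"hand":2},{"tx":0,"ty":0,"tz":0.01,"turn":0,"hand":2},{"tx":0,"ty":0,"tz":0.007,"turn":0,"hand":2},{"tx":0,"ty":0,"tz":0.003,"turn":0,"hand":2},{"tx":0,"ty":0,"tz":0,"turn":0,"hand":2}]' 25
python3 -m jog '[{"tx":0,"ty":0,"tz":0,"turn":0,"hand":2},{"tx":0,"ty":0,"tz":0,"turn":0,"hand":2},{"tx":0,"ty":0,"tz":0,"turn":0,"hand":2},{"tx":0,"ty":0,"tz":0,"turn":0,"hand":2},{"tx":0,"ty":0,"tz":0,"turn":0,"hand":2}]' 25
```

```text
clock: 60.72
position: [0.3787, 0.3273, 0.1321]
orientation: [0.628, 0.778, -0.001, -0.0]
wrist_force: [0.3, 0.3, -1.2]
opening: 0.082
clock: 61.35
position: [0.3801, 0.3279, 0.1044]
orientation: [0.628, 0.778, 0.001, 0.0]
wrist_force: [-0.2, -0.9, 4.0]
opening: 0.08
clock: 61.98
position: [0.3801, 0.3279, 0.1043]
orientation: [0.628, 0.778, 0.001, 0.0]
wrist_force: [0.4, -1.3, 5.5]
opening: 0.082
```

Floor contact at the same height as at the pick. Release, rise, and check the whole scene.

```bash

python3 -m jog '[{"tx":0,"ty":0,"tz":0,"turn":0,"hand":30},{"tx":0,"ty":0,"tz":0,"turn":0,"hand":30},{"tx":0,"ty":0,"tz":-0.02,"turn":0,"hand":32},{"tx":0,"ty":0,"tz":-0.04,"turn":0,"hand":32},{"tx":0,"ty":0,"tz":-0.05,"turn":0,"hand":32}]' 25
python3 -m jog '[{"tx":0.02,"ty":0,"tz":-0.03,"turn":0,"hand":32},{"tx":0.04,"ty":-0.01,"tz":-0.02,"turn":0,"hand":32},{"tx":0.05,"ty":-0.03,"tz":0,"turn":0,"hand":32},{"tx":0.05,"ty":-0.03,"tz":0,"turn":0,"hand":32},{"tx":0,"ty":0,"tz":0,"turn":0,"hand":32}]'
python3 - <<'E'
from h import *
im=shot("top"); s=shot("side","side11")
a=cv2.resize(s[140:240,320:420],None,fx=4,fy=4,interpolation=2)
b=cv2.resize(im[180:280,130:230],None,fx=4,fy=4,interpolation=2)
c=cv2.resize(s[90:190,240:340],None,fx=3,fy=3,interpolation=2)
d=cv2.resize(im[110:210,260:360],None,fx=3,fy=3,interpolation=2)
e=np.zeros((600,700,3),np.uint8);e[:300,:300]=c;e[:300,300:600]=d;e[300:,:]=cv2.resize(np.hstack([a,b]),(600,300)) if 0 else np.hstack([a[:300],b[40:340]])[:, :700]
cv2.imwrite("pics/c11.png",e)
E
```

```text
clock: 62.6
position: [0.3785, 0.3272, 0.2132]
orientation: [0.628, 0.778, -0.001, -0.001]
wrist_force: [0.7, 0.6, 0.2]
opening: 0.32
clock: 63.22
position: [0.2745, 0.4711, 0.263]
orientation: [0.626, 0.78, -0.0, -0.0]
wrist_force: [-0.1, -0.4, -1.1]
opening: 0.318
```

View pics/c11.png

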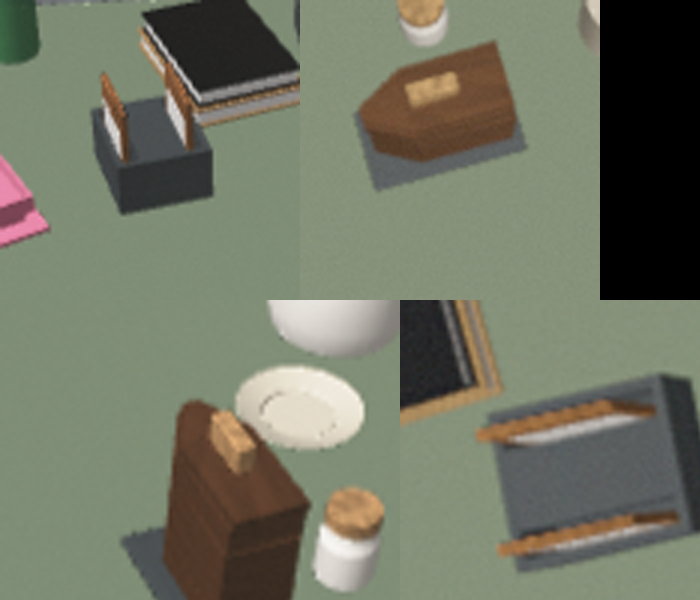

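View pics/side11.png

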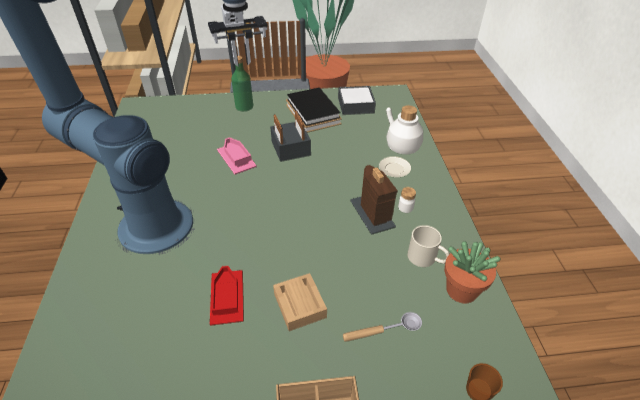

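```bash
python3 - <<'E'
from h import *
print(ray("top",(304,139.7),0.165), ray("side",(320+234/4,140+(440-300)/4),0.165))
s=manip.observe();print(s["clock"],s["qd"].round(3))
E
```

```text
[[ 0.64783959 -0.01771697  0.165     ]] [[ 0.65153069 -0.02775488  0.165     ]]
63.325 [-0.036 -0.008  0.003 -0.    -0.     0.001]
```

```bash
python3 -c "
from cell import manip
print(manip.finish_job())"
```

```text
the job is handed in; nothing more can be done
None
```

The job is done and handed in at about 63 s. All four loose dishes are nested on the fixed dish nose over nose, with the cover back on top the same way round. Both menu boards stand in the steel box, one in each pocket. I touched none of the other tableware or the look-alikes.

**Seating:**
- **Dishes and cover:** dishes 2 to 4 and the cover met resistance within about 0.2 mm of the calculated seated height. The first dish gave no clear contact force, but it reached its height and looked flush in the pictures.
- **Boards:** both touched the pocket floor at the same tool height as in their slots.

**Last pictures:**
- **Stack:** it is closed and aligned, and the top view puts the cork bar within 1 mm of the dish's centre. Reading the bar by eye in the side view gave about 11 mm off along the dish. I put that down to the bar's visible end face and left it.
- **Fourth dish:** a faint line under it at the stern suggests it sits 1–2 mm off, within the 2.5 mm play. I did not correct it.
- **Knock:** I saw no object knocked aside during the run.

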